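Restock the sample carton lane, oldest in front

ROBOT

A 6-joint arm with a two-finger parallel gripper is mounted at the origin on the work surface. World frame = base frame: x ahead of the robot, y to its left, z up, the work surface at z = 0. Lengths are in m, angles in rad, forces in N, time in s.
With the tool pointing down it reaches from about 0.35 to 0.775 m from the base axis. Payload 5.5 kg.
Tool frame: the origin (TCP) lies between the finger pads; the fingertips stand 19 mm ahead of it and the grasp point (between the pads) is the TCP (env.tcp_to_tips is the distance from the TCP to the fingertips, in m); z points along the fingers, y is the direction in which the jaws open and shut (so a half turn about z gives the same grasp; the last joint's range is limited). The gripper opens to 85 mm and grips with 20 to 120 N. Pads are 22 mm wide; open, the fingers measure 114 mm over their backs; the gripper's body (76 mm by 85 mm) begins 54 mm behind the grasp point. The pads swing forward as they close: fully open they stand 13 mm farther back than shut.
Start: joints at [-1.448, 0.313, 0.046, 1.304, 0, 1.431], TCP at [0.149, -0.555, 0.25] pointing down, gripper open.
Joint ranges: [-2.76, 2.76], [-0.86, 1.69], [-1.03, 1.26], [-2.2, 2.34], [-1.47, 1.5], [-3.14, 3.14]. Speed limits (rad/s): [2.57, 2.57, 3.14, 3.14, 3.14, 3.14].

INTERFACE

Orientations are given as a unit quaternion [w, x, y, z].
In Python, from workcell import env, eyes, job gives the robot as it stands. The module is installed in compiled form; this text tells all that it offers.
- The arm moves only by the tool move_arm, never from a script. Its argument "commands" is a list of rows, each a list of 3 entries, a list of its own where there are three numbers: the shift along the world's x, y, z as a fraction of full scale, then the turn, a rotation vector about the world's x, y, z as a fraction of full scale, then the gripper command: -1 is shut, 1 is fully open, values between are in proportion. In form: [[[x, y, z], [wx, wy, wz], gripper], ...]. A call has 1 to 5 rows; each row shifts and turns the commanded pose from where the row before left it; what a row does not reach is not made up. Full scale, the value 1, is 0.04 m for a shift and 8 degrees for a turn. A row lasts 1/10 s, in which the tool goes at most 50 mm and 8.59 degrees, less where a joint would pass 70% of its speed; a pose out of reach is approached as far as the arm can. A call with a number of a shift or a turn outside -1 to 1 is refused whole. A call with a gripper value outside its range is refused whole. The fingers move at their own pace and stop on an object; "newtons" is the grip in N (left out, the last holds). Time passes only in rows, so rows that do not move let the fingers close. It gives the time, the measured TCP pose, the force and the opening at its end, in the units of the state.
- env.get_state(): the state, without advancing time (a new reading comes with each control period).
- eyes.read_camera(name): name is "scene" or "side" or "wrist"; returns a dict with "frame" (400x640x3 uint8, red, green, blue), "mtx" (3x3 intrinsics, pixels), "camera_from_world" (4x4, takes a point from world to camera coordinates); the wrist camera has in their place "mount" (4x4, takes a point from camera to tool coordinates, whose origin is the TCP and whose axes are the flange's). Camera axes: x right, y down, z forward; pixel columns grow to the right and rows downward; lengths in m; the calibration is good to about 2 mm. A picture is of the moment at which its call begins: read the wrist's pose just before it. There is no depth.
- job.hand_in(): hands the job in, once; it reports no verdict.
The state is a dict: "clock": time; "joint_pos": joint angles; "qvel": joint speeds; "tau": joint torques, N m; "tcp_pos": TCP position; "orientation": TCP orientation; "wrist_force": force on the tool from outside, world axes, zero at the start; "ft_torque": the same for the moment, N m; "finger_gap": finger opening in m.
Only numpy, scipy, OpenCV 4.12 (cv2) and the standard library are available. Lean on these libraries where they do the work, as an engineer would, in place of code of your own. Each camera call takes 0.05 s, during which the arm holds its last target.

TASK

Restock the sprung lane of the sample rack so the oldest stock is taken first: slide the two older cartons forward along the lane, without lifting them out, until they stand closed up against the front stop; only then put the fresh carton in behind them, standing upright on the lane floor with the spring follower pressing on its back. The cartons crush easily, so be gentle, and leave everything else where it is.

Things in the scene. Friction and masses are not known exactly. Their poses are not given: they have to be found in the camera images.
- lane_front (a point): point on the grey rack: middle of the inner face of the lane's front stop, at lane floor level (12 mm above the table). Its x axis points along the lane to the back (away from the robot at yaw 0), y across the lane towards the second lane, z up. The front stop is a plate 50 mm high, 6 mm thick, just in front of this point
- rack: the rack, fixed to the table; origin 12 mm below lane_front, same axes. The carton lane is 66 mm wide inside between 5 mm walls 25 mm high above its floor, open above, closed behind by a plate 205 mm from the front stop. The second lane, holding low tins, has its centre 73 mm further in y
- follower_face (a point): the lane's black spring follower, an upright plate 56 mm wide, 6 mm thick: middle of the top edge of its front face, 78 mm above the lane floor (2 mm lower than a standing carton). Axes as lane_front. At rest its face is 109 mm behind the front stop. With both old cartons against the stop 29 mm stay free before it, less than a carton's thickness, so it must be pushed back as one goes in
- follower (a joint): how far the follower is pushed back from its foremost position, m: 0 (at rest) to 0.06. A spring resists with 2 N at first and 1 N more per 10 mm, and brings it forward when let go
- old_front_mid (a point): the front one of the two older cartons, standing loosely in the lane a little behind the front stop: carton of plain cardboard with a paper band, 40 mm thick (its x axis) x 60 mm wide (its y axis) x 80 mm tall (z), about 0.16 kg; the point is its centre, half-way up. 
- old_rear_mid (a point): the rear one of the two older cartons, standing loosely in the lane between old_front and the follower: carton of plain cardboard with a paper band, 40 mm thick (its x axis) x 60 mm wide (its y axis) x 80 mm tall (z), about 0.16 kg; the point is its centre, half-way up. A half turn about z makes no difference
- fresh_mid (a point): the fresh carton, the same kind, standing upright alone on the table outside the rack: carton of plain cardboard with a paper band, 40 mm thick (its x axis) x 60 mm wide (its y axis) x 80 mm tall (z), about 0.16 kg; the point is its centre, half-way up. A half turn about z makes no difference
- big_carton_mid (a point): bystander: a larger carton on the table, 60 x 85 x 105 mm; the point is its centre
- jar_mid (a point): bystander: a closed jar on the table, 68 mm across, 105 mm high; the point is its centre
- tin_a_mid (a point): bystander: low round metal tin in the second lane, 64 mm across, 26 mm high; the point is its centre
- tin_b_mid (a point): bystander: the second such tin, behind the first
- bowl: bystander: white bowl on the table, 120 mm across, 50 mm high; origin at its underside's centre
- scraper_grip (a point): bystander: flat metal spatula lying on the table, about 0.25 m long; the point is on its handle
Things that resemble listed ones, but are neither listed nor needed, are in the scene too. What is shaped like the part that bears fresh_mid but black or green is not meant.

How it is judged:
By the outcome, as a careful person would: the job done as asked, in the order asked, and still so for the second after the job is handed in, with the robot touching nothing.
It also fails if it takes over 61 s, if anything falls off the work surface, if the arm or the gripper's body presses on something with over 40 N, if the wrist force passes 120 N, or if a joint passes its speed limit or range.

## Working session

There is one attempt and no reset: what is moved stays moved. The work goes in short steps, Python scripts to look and compute and a tool call to move; the robot and the scene stay as the last step left them, time stands still between calls to the robot, and variables do not carry over. Pictures are saved under pics/ and viewed, and the job is handed in when it is done.

Besides the shell and the picture viewer there is one more tool, called after "Request:" by a JSON object that holds its "method" and its "body". move_arm: Moves the arm, as the interface text tells. Its arguments: {"type":"object","properties":{"commands":{"type":"array","items":{"type":"array"}},"newtons":{"type":"number"}},"required":["commands"]}

```bash
ls; mkdir -p pics
python3 - <<'E'
from workcell import env, eyes, job
import cv2, numpy as np
s=env.get_state(); print(s)
for n in ["scene","side","wrist"]:
    r=eyes.read_camera(n); cv2.imwrite(f"pics/{n}0.png",r["frame"][:,:,::-1])
    np.savez(f"pics/{n}0.npz",**r)
    print(n,{k:np.round(v,4).tolist() for k,v in r.items() if k!="frame"})
E
```

```text
pics
{'clock': 0.0, 'joint_pos': array([-1.44761373e+00,  3.14005728e-01,  4.49998508e-02,  1.30360459e+00,
        1.26808508e-06,  1.43119998e+00]), 'qvel': array([-0.00011589, -0.00103918, -0.00077764,  0.00138516, -0.00124162,
        0.0020353 ]), 'tau': array([-2.21873506e-05, -4.80629539e+01,  2.98531759e+01,  1.94723869e-02,
       -5.67412928e-05,  2.31205092e-06]), 'tcp_pos': array([ 0.14929986, -0.55479354,  0.24941435]), 'orientation': array([-9.07032006e-04,  9.91380406e-01,  1.31011710e-01,  8.07812963e-06]), 'wrist_force': array([ 0.50972136, -0.1441508 , -0.6547134 ]), 'ft_torque': array([0.01883638, 0.0334893 , 0.00597483]), 'finger_gap': 0.08526617599969047}
scene {'mtx': [[473.0557, 0.0, 317.4562], [0.0, 473.0557, 188.234], [0.0, 0.0, 1.0]], 'camera_from_world': [[0.8474, 0.531, 0.0018, -0.4058], [0.4101, -0.6521, -0.6377, -0.0967], [-0.3374, 0.5411, -0.7703, 1.3286], [0.0, 0.0, 0.0, 1.0]]}
side {'mtx': [[387.7386, 0.0, 323.7951], [0.0, 387.7386, 202.7418], [0.0, 0.0, 1.0]], 'camera_from_world': [[-0.7494, -0.662, -0.0108, 0.3861], [-0.4483, 0.5195, -0.7275, 0.2493], [0.4872, -0.5403, -0.6861, 1.0025], [0.0, 0.0, 0.0, 1.0]]}
wrist {'mtx': [[317.9015, 0.0, 317.7118], [0.0, 317.9015, 201.7668], [0.0, 0.0, 1.0]], 'mount': [[-0.0004, -0.9551, -0.2963, 0.0758], [1.0, -0.0005, 0.0003, 0.0003], [-0.0004, -0.2963, 0.9551, -0.124], [0.0, 0.0, 0.0, 1.0]]}
```

View pics/scene0.png

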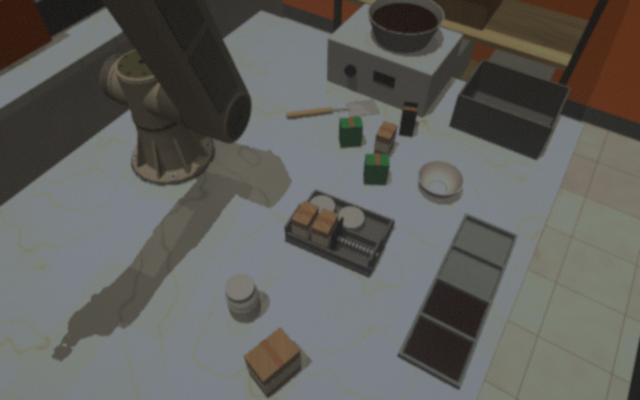

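View pics/side0.png

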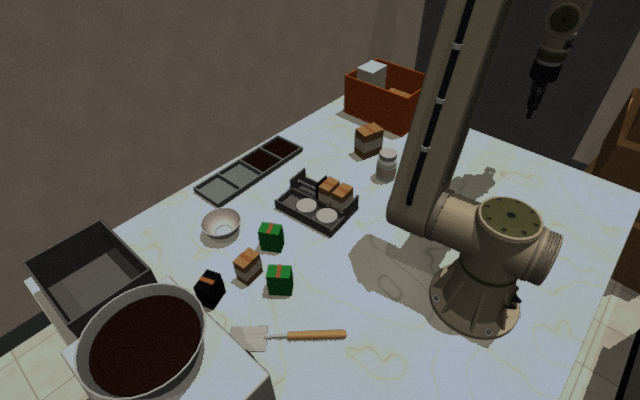

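View pics/wrist0.png

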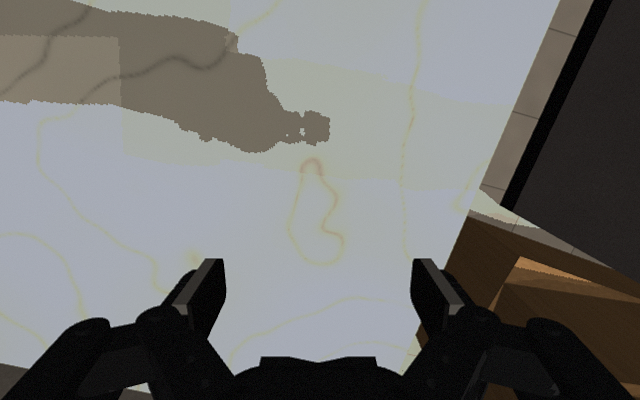

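The scene camera shows the rack near (340,230), with two cartons at its left end. The fresh carton with the tan top is at (386,137), between the green and black lookalikes. I'll enlarge these areas.

```bash
cat > h.py <<'E'
import numpy as np, cv2
from scipy.spatial.transform import Rotation as R
def crop(src,out,x0,y0,x1,y1,s,gamma=0.6):
    f=cv2.imread(src)[y0:y1,x0:x1]
    f=(255*(f/255.)**gamma).astype(np.uint8)
    f=cv2.resize(f,None,fx=s,fy=s,interpolation=cv2.INTER_CUBIC)
    for i in range((x0+9)//10*10,x1,10):
        cv2.line(f,((i-x0)*s,0),((i-x0)*s,4 if i%50 else 12),(0,255,255),1)
        if i%20==0: cv2.putText(f,str(i),((i-x0)*s,20),0,.35,(0,255,255),1)
    for i in range((y0+9)//10*10,y1,10):
        cv2.line(f,(0,(i-y0)*s),(4,(i-y0)*s),(0,255,255),1)
        if i%20==0: cv2.putText(f,str(i),(6,(i-y0)*s+4),0,.35,(0,255,255),1)
    cv2.imwrite(out,f)
def cam(npz):
    r=np.load(npz); K=r["mtx"]
    if "camera_from_world" in r: return K,r["camera_from_world"]
    T=np.eye(4); q=r["q"]; T[:3,:3]=R.from_quat([q[1],q[2],q[3],q[0]]).as_matrix(); T[:3,3]=r["p"]
    return K,np.linalg.inv(T@r["mount"])
def onplane(npz,uv,z):
    K,T=cam(npz); d=T[:3,:3].T@np.linalg.inv(K)@np.array([*uv,1.]); o=-T[:3,:3].T@T[:3,3]
    return o+d*(z-o[2])/d[2]
def proj(npz,P):
    K,T=cam(npz); P=np.atleast_2d(P); c=P@T[:3,:3].T+T[:3,3]; c=c@K.T
    return c[:,:2]/c[:,2:]
def boxpts(x,y,yaw,z0,dx=.04,dy=.06,h=.08):
    c,s=np.cos(yaw),np.sin(yaw)
    return np.array([[x+c*a*dx/2-s*b*dy/2,y+s*a*dx/2+c*b*dy/2,z0+hh] for hh in (0,h) for a,b in((1,1),(1,-1),(-1,-1),(-1,1))])
def snap(name,tag):
    from workcell import env,eyes
    s=env.get_state(); r=eyes.read_camera(name)
    cv2.imwrite(f"pics/{name}{tag}.png",r["frame"][:,:,::-1])
    np.savez(f"pics/{name}{tag}.npz",p=s["tcp_pos"],q=s["orientation"],**r)
    return s
E
python3 - <<'E'
from h import *
crop("pics/scene0.png","pics/sc_a.png",280,185,400,275,6)
crop("pics/scene0.png","pics/sc_b.png",330,95,430,195,6)
crop("pics/side0.png","pics/si_a.png",270,165,365,235,8)
crop("pics/side0.png","pics/si_b.png",190,215,300,305,6)
E
```

```text
(no output)
```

View pics/sc_a.png

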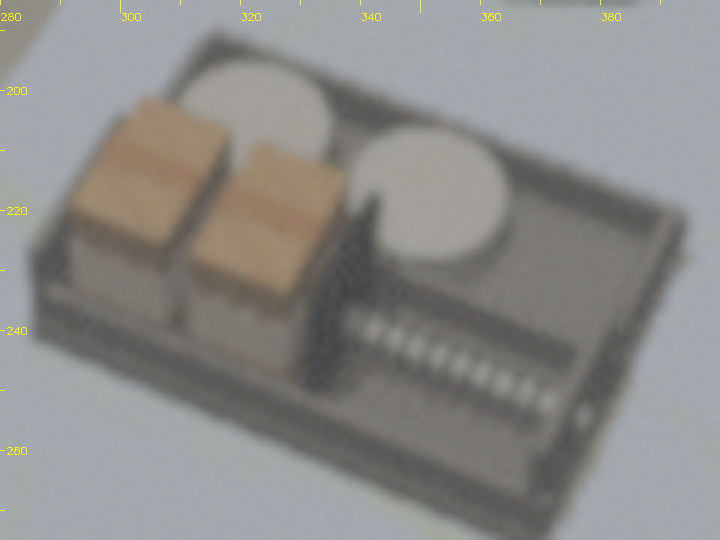

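View pics/sc_b.png

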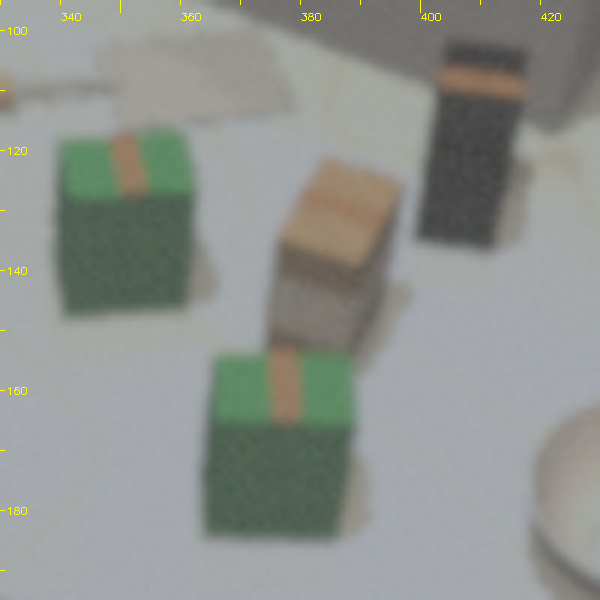

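View pics/si_a.png

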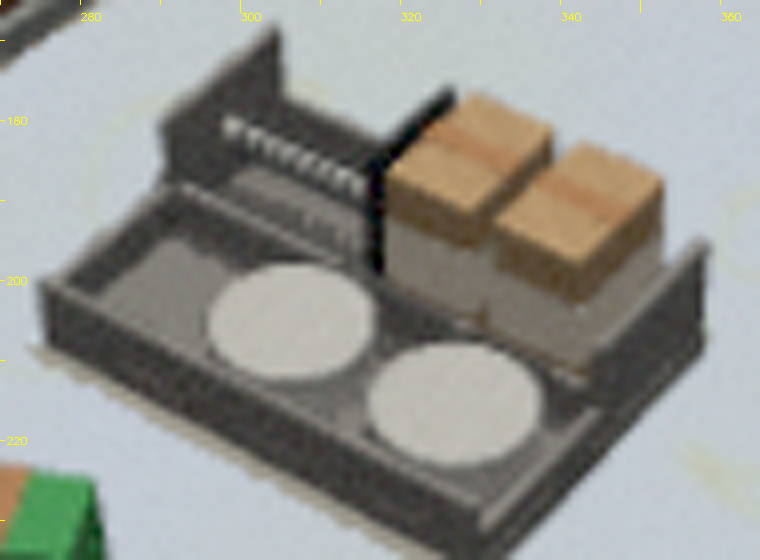

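View pics/si_b.png

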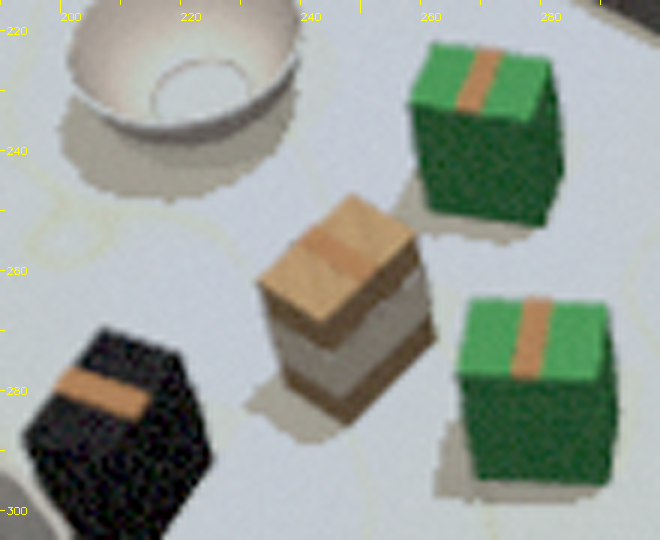

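```bash
cat > fit.py <<'E'
from h import *
from scipy.optimize import least_squares
from itertools import permutations
S,I="pics/scene0.npz","pics/side0.npz"
def top(npz,pts,z): return np.array([onplane(npz,p,z) for p in pts])
D={"front":(.092,[(305,201.2),(318.7,206.7),(305.8,225.8),(291.7,220)],[(342.9,182.8),(352.9,187.5),(341.9,198.5),(331.9,191.6)]),
"rear":(.092,[(322.5,208.8),(337.8,213.7),(327.2,233.8),(311.7,227.5)],[(329.8,176.6),(339,181.3),(328.4,191.3),(318.5,185.6)]),
"fresh":(.08,[(383.7,121.7),(397.2,125.3),(389.5,139.5),(376.7,133.7)],[(248.3,247.2),(259.2,254.2),(243.3,268.7),(233,261.7)])}
for k,(z,a,b) in D.items():
    for c,n,p in(("scene",S,a),("side",I,b)):
        P=top(n,p,z); e=np.roll(P,-1,0)-P
        L=np.linalg.norm(e,axis=1); ang=np.degrees(np.arctan2(e[:,1],e[:,0]))
        print(k,c,"centre",P.mean(0).round(4),"edges",L.round(4),"ang",ang.round(1))
# rack corners scene (wall tops z .037) and side
for nm,n,p,z in [("sc far-left outer",S,(315,191),.037),("sc far right",S,(393.5,220.5),.037),("side near right wall corner",I,(331,229.5),.037),("side left corner",I,(276,200.5),.037),("side stop top right",I,(358,195.5),.062)]:
    print(nm,onplane(n,p,z).round(4))
E
python3 fit.py
```

```text
front scene centre [ 0.4666 -0.0327  0.092 ] edges [0.0358 0.0612 0.0359 0.0614] ang [   5.3  -86.2 -174.3   93.7]
front side centre [ 0.462  -0.0269  0.092 ] edges [0.0374 0.0606 0.0427 0.0535] ang [-175.7   95.8   -5.4  -89.1]
rear scene centre [ 0.5154 -0.027   0.092 ] edges [0.0376 0.0607 0.0383 0.0579] ang [  10.2  -82.2 -174.1   97. ]
rear side centre [ 0.5126 -0.0228  0.092 ] edges [0.0368 0.0573 0.0404 0.0557] ang [-1.78e+02  9.57e+01 -1.00e-01 -8.79e+01]
fresh scene centre [0.4952 0.326  0.08  ] edges [0.0383 0.0609 0.0389 0.0526] ang [ 10.1 -83.5 177.7  96.2]
fresh side centre [0.491  0.3313 0.08  ] edges [0.0401 0.0581 0.0375 0.0582] ang [-175.5   94.8    4.6  -82.6]
sc far-left outer [0.426  0.0727 0.037 ]
sc far right [0.6347 0.0956 0.037 ]
side near right wall corner [0.415  0.0809 0.037 ]
side left corner [0.6281 0.1003 0.037 ]
side stop top right [ 0.4301 -0.0652  0.062 ]
```

Request:
{"method": "move_arm", "body": {"commands": [[[0.36,0.55,0],[0,0,0.89],1],[[0.36,0.55,0],[0,0,0.89],1],[[0.36,0.55,0],[0,0,0.89],1],[[0.36,0.55,0],[0,0,0.89],1],[[0.36,0.55,0],[0,0,0.89],1]], "newtons": 20}}

```text
clock: 0.65
tcp_pos: [0.2217, -0.4442, 0.25]
orientation: [-0.0, 0.903, 0.43, 0.0]
wrist_force: [0.4, 0.2, 0.3]
finger_gap: 0.0853
```

Run:
```python
from h import *
# green/black lookalike top corners
S,I="pics/scene0.npz","pics/side0.npz"
for nm,n,p,z in [("greenA sc",S,[(340,118.5),(361,117),(362,127),(341,128.5)],.08),("greenB sc",S,[(366,154),(389,154),(389,165),(365,165)],.08),
 ("green side up",I,[(262,222.5),(281.5,225.5),(279,235.5),(259,232)],.08),("green side low",I,[(268,265),(291,266),(290,278.5),(266.5,277.5)],.08),
 ("bowl",S,[(441,180)],.05)]:
    P=np.array([onplane(n,q,z) for q in p]); print(nm,P.mean(0).round(3)); print(P[:,:2].round(3).tolist())
from workcell import env
print(env.tcp_to_tips, env.get_state()["tcp_pos"])
```

```text
greenA sc [0.399 0.3   0.08 ]
[[0.365, 0.298], [0.411, 0.334], [0.433, 0.301], [0.388, 0.265]]
greenB sc [0.524 0.215 0.08 ]
[[0.49, 0.217], [0.541, 0.249], [0.558, 0.214], [0.506, 0.182]]
green side up [0.519 0.22  0.08 ]
[[0.555, 0.219], [0.504, 0.191], [0.482, 0.221], [0.534, 0.249]]
green side low [0.394 0.306 0.08 ]
[[0.431, 0.31], [0.384, 0.273], [0.359, 0.302], [0.405, 0.338]]
bowl [0.684 0.265 0.05 ]
[[0.684, 0.265]]
0.019 [ 0.22173314 -0.44418428  0.25000498]
```

Request:
{"method": "move_arm", "body": {"commands": [[[0.36,0.55,0],[0,0,0.89],1],[[0.36,0.55,0],[0,0,0.89],1],[[0.36,0.55,0],[0,0,0.89],1],[[0.36,0.55,0],[0,0,0.89],1],[[0.36,0.55,0],[0,0,0.89],1]]}}

```text
clock: 1.15
tcp_pos: [0.2937, -0.3342, 0.2501]
orientation: [-0.0, 0.728, 0.685, 0.0]
wrist_force: [-0.8, -0.2, 0.6]
finger_gap: 0.0851
```

Request:
{"method": "move_arm", "body": {"commands": [[[0.36,0.55,0],[0,0,0.89],1],[[0.36,0.55,0],[0,0,0.89],1],[[0.36,0.55,0],[0,0,0.89],1],[[0.36,0.55,0],[0,0,0.89],1],[[0.36,0.55,0],[0,0,0.89],1]]}}

```text
clock: 1.65
tcp_pos: [0.3657, -0.2242, 0.2502]
orientation: [-0.0, 0.484, 0.875, 0.0]
wrist_force: [0.1, -0.0, 1.0]
finger_gap: 0.0856
```

Request:
{"method": "move_arm", "body": {"commands": [[[0.36,0.55,0],[0,0,0.89],1],[[0.36,0.55,0],[0,0,0.89],1],[[0.36,0.55,0],[0,0,0.89],1],[[0.36,0.55,0],[0,0,0.89],1],[[0.36,0.55,0],[0,0,0.89],1]]}}

```text
clock: 2.15
tcp_pos: [0.4377, -0.1142, 0.2502]
orientation: [-0.0, 0.193, 0.981, 0.0]
wrist_force: [-0.4, -0.2, 0.5]
finger_gap: 0.0855
```

Request:
{"method": "move_arm", "body": {"commands": [[[0.36,0.55,0],[0,0,0.89],1],[[0.36,0.55,0],[0,0,0.89],1],[[0.36,0.55,0],[0,0,0.89],1],[[0.36,0.5,0],[0,0,0.7],1],[[0,0,0],[0,0,0],1]]}}

```text
clock: 2.65
tcp_pos: [0.496, -0.0274, 0.2499]
orientation: [0.0, -0.041, 0.999, 0.0]
wrist_force: [0.1, 0.2, -0.1]
finger_gap: 0.085
```

Run:
```python
from h import *
s=snap("wrist",1); print(s["clock"],s["tcp_pos"],s["orientation"],s["joint_pos"].round(2))
print(R.from_quat(np.roll(s["orientation"],-1)).as_matrix().round(3))
crop("pics/wrist1.png","pics/wrist1b.png",0,0,640,400,1,0.8)
```

```text
2.65 [ 0.49604907 -0.02738553  0.24992102] [ 6.57678227e-05 -4.08463785e-02  9.99165373e-01  3.56637404e-04] [-0.22  0.16 -0.15  1.26  0.   -0.3 ]
[[-0.997 -0.082  0.   ]
 [-0.082  0.997  0.001]
 [-0.     0.001 -1.   ]]
```

View pics/wrist1b.png

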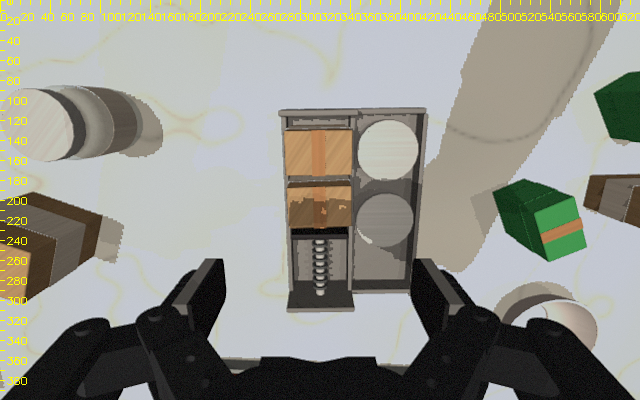

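The wrist view from above shows the rack at columns 280–425. The front carton is around (320,152), the rear around (320,206), and the black follower just behind, at row 231. I'll zoom in to measure.

Run:
```python
from h import *
crop("pics/wrist1.png","pics/w1a.png",270,95,440,245,4,0.6)
crop("pics/wrist1.png","pics/w1b.png",270,195,440,320,4,0.6)
```

```text
(no output)
```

View pics/w1a.png

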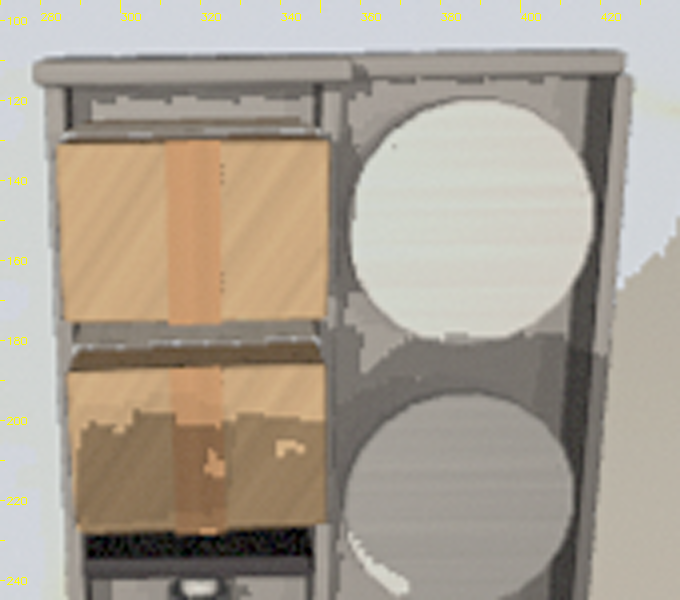

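View pics/w1b.png

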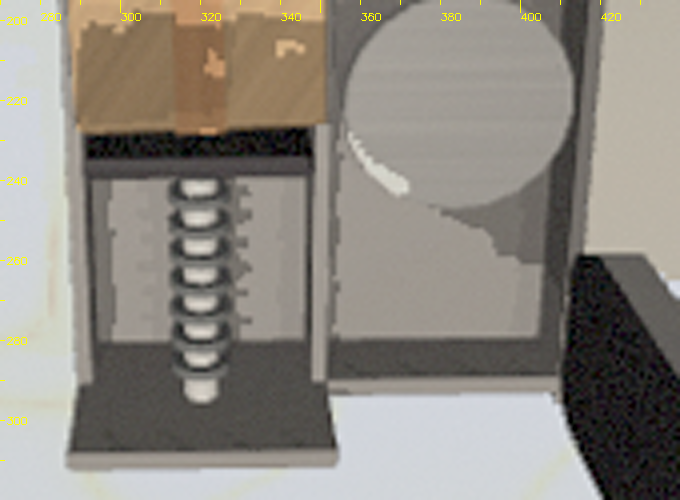

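Run:
```python
from h import *
W="pics/wrist1.npz"
def t(nm,p,z):
    P=np.array([onplane(W,q,z) for q in p]); e=np.roll(P,-1,0)-P
    print(nm,P.mean(0)[:2].round(4),P[:,:2].round(4).tolist(),np.linalg.norm(e,axis=1).round(4),np.degrees(np.arctan2(e[:,1],e[:,0])).round(1))
t("front",[(284.25,131.25),(352.5,130.25),(352,174.5),(286.25,175.25)],.092)
t("rear",[(287,187),(351.75,186.5),(352,225.5),(289.5,226.25)],.092)
t("stop inner",[(279.5,115.75),(358,115)],.062)
t("stop outer",[(278.75,110.5),(358,110)],.062)
t("wall inner rearend",[(292.5,287),(348.25,287)],.037)
t("wall outer rear",[(289,287),(351.75,287)],.037)
t("wall inner at gap",[(288.3,178),(349.7,178)],.037)
t("follower top front edge",[(291.5,233.75),(348,233.75)],.090)
t("follower top rear edge",[(291.5,238.5),(348,238.5)],.090)
```

```text
front [ 0.4631 -0.0295] [[0.4465, -0.0609], [0.4408, -0.0019], [0.4798, 0.0021], [0.4853, -0.0572]] [0.0593 0.0392 0.0595 0.039 ] [  95.5    5.8  -84.7 -174.5]
rear [ 0.5126 -0.0242] [[0.4962, -0.0559], [0.4909, 0.0031], [0.5289, 0.0077], [0.5345, -0.0515]] [0.0592 0.0382 0.0594 0.0385] [  95.1    6.8  -84.6 -173.4]
stop inner [ 0.4318 -0.032 ] [[0.4351, -0.069], [0.4284, 0.0051]] [0.0744 0.0744] [ 95.2 -84.8]
stop outer [ 0.4272 -0.0327] [[0.4304, -0.0699], [0.4239, 0.0045]] [0.0747 0.0747] [ 95. -85.]
wall inner rearend [ 0.6322 -0.0134] [[0.635, -0.047], [0.6295, 0.0202]] [0.0674 0.0674] [ 94.7 -85.3]
wall outer rear [ 0.6322 -0.0134] [[0.6353, -0.0512], [0.6291, 0.0245]] [0.0759 0.0759] [ 94.7 -85.3]
wall inner at gap [ 0.4979 -0.0261] [[0.5006, -0.0593], [0.4952, 0.007]] [0.0666 0.0666] [ 94.7 -85.3]
follower top front edge [ 0.5407 -0.0221] [[0.5429, -0.0493], [0.5384, 0.0051]] [0.0545 0.0545] [ 94.7 -85.3]
follower top rear edge [ 0.5456 -0.0217] [[0.5478, -0.049], [0.5434, 0.0056]] [0.0548 0.0548] [ 94.7 -85.3]
```

Request:
{"method": "move_arm", "body": {"commands": [[[0.415,0.08,0],[0,0,0.075],1],[[0,0,-0.8],[0,0,0],1],[[0,0,-0.8],[0,0,0],1],[[0,0,-0.8],[0,0,0],1],[[0,0,-0.8],[0,0,0],1]]}}

```text
clock: 3.2
tcp_pos: [0.5109, -0.027, 0.1212]
orientation: [-0.0, -0.042, 0.999, -0.0]
wrist_force: [0.2, -0.3, -0.0]
finger_gap: 0.085
```

Run:
```python
from h import *
s=snap("wrist",2); print(s["tcp_pos"],s["orientation"])
crop("pics/wrist2.png","pics/wrist2b.png",0,0,640,400,1,0.7)
```

```text
[ 0.5108543  -0.02699786  0.12120149] [-7.49187102e-05 -4.24552885e-02  9.99098358e-01 -1.18032068e-04]
```

View pics/wrist2b.png

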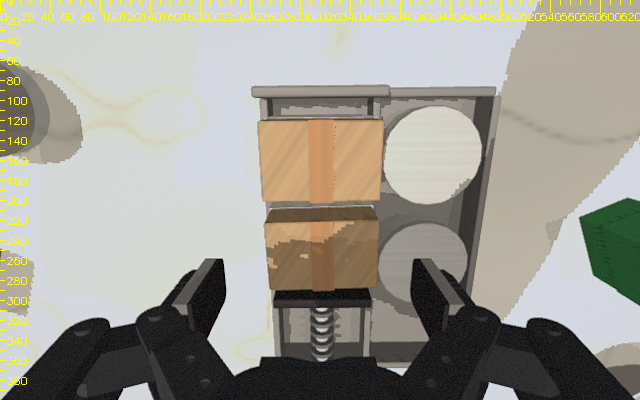

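Request:
{"method": "move_arm", "body": {"commands": [[[0.04,0.07,-0.2],[0,0,0.05],1],[[0,0,-0.5],[0,0,0],1],[[0,0,-0.5],[0,0,0],1],[[0,0,-0.15],[0,0,0],1],[[0,0,0],[0,0,0],1]]}}

```text
clock: 3.75
tcp_pos: [0.5132, -0.0235, 0.0687]
orientation: [-0.0, -0.047, 0.999, 0.0]
wrist_force: [-0.2, -0.5, 0.1]
finger_gap: 0.0853
```

Run:
```python
from h import *
s=snap("wrist",3); print(s["tcp_pos"],s["orientation"],s["wrist_force"])
crop("pics/wrist3.png","pics/wrist3b.png",0,0,640,400,1,0.7)
```

```text
[ 0.51319464 -0.02350541  0.06870112] [-1.35715525e-04 -4.69865420e-02  9.98895512e-01  5.59791823e-05] [-0.16439889 -0.54114916  0.05549951]
```

View pics/wrist3b.png

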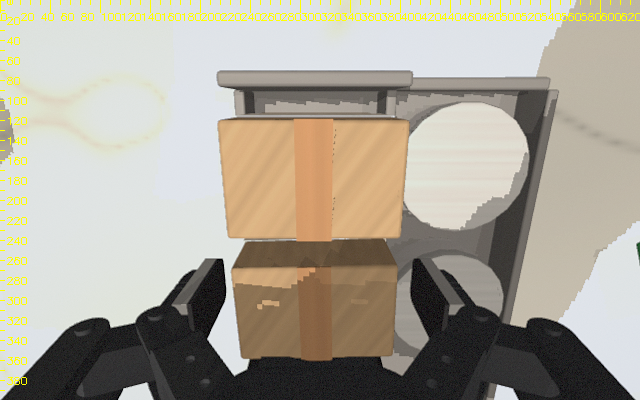

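Request:
{"method": "move_arm", "body": {"commands": [[[0,0,0],[0,0,0],0.5],[[0,0,0],[0,0,0],0.45],[[0,0,0],[0,0,0],0.4],[[0,0,0],[0,0,0],0.35],[[0,0,0],[0,0,0],0.3]], "newtons": 20}}

```text
clock: 4.3
tcp_pos: [0.514, -0.0236, 0.0696]
orientation: [0.001, -0.047, 0.999, -0.0]
wrist_force: [-0.9, -0.2, 5.9]
finger_gap: 0.0597
```

Run:
```python
from h import *
s=snap("wrist",4); print(s["tcp_pos"],s["orientation"],s["wrist_force"],s["finger_gap"])
crop("pics/wrist4.png","pics/wrist4b.png",150,180,500,400,2,0.7)
```

```text
[ 0.51404663 -0.02363436  0.06958539] [ 1.05437037e-03 -4.72425297e-02  9.98882805e-01 -4.17361994e-04] [-0.89476277 -0.17141248  5.85323609] 0.059684877217080406
```

View pics/wrist4b.png

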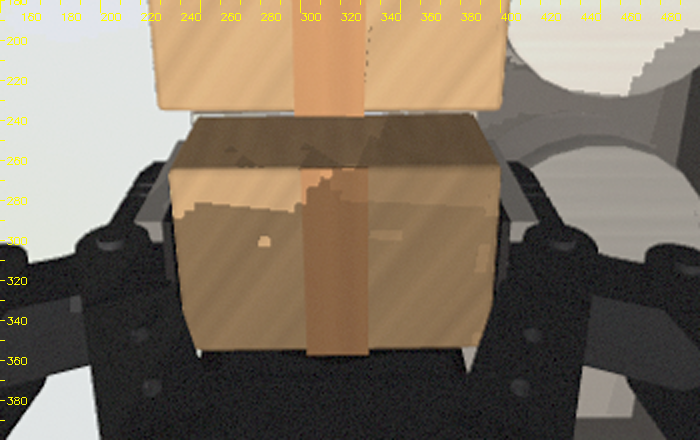

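Request:
{"method": "move_arm", "body": {"commands": [[[-0.1,-0.0093,0],[0,0,0],0.3],[[-0.1,-0.0093,0],[0,0,0],0.3],[[-0.1,-0.0093,0],[0,0,0],0.3],[[-0.1,-0.0093,0],[0,0,0],0.3],[[0,0,0],[0,0,0],0.3]]}}

```text
clock: 4.85
tcp_pos: [0.4988, -0.0251, 0.0697]
orientation: [0.002, -0.047, 0.999, -0.0]
wrist_force: [3.4, 0.6, 6.9]
finger_gap: 0.06
```

Request:
{"method": "move_arm", "body": {"commands": [[[-0.03,-0.0028,0],[0,0,0],0.3],[[-0.03,-0.0028,0],[0,0,0],0.3],[[-0.02,-0.0018,0],[0,0,0],0.3],[[0,0,0],[0,0,0],0.3]]}}

```text
clock: 5.25
tcp_pos: [0.4963, -0.0254, 0.0697]
orientation: [0.003, -0.047, 0.999, -0.0]
wrist_force: [4.0, -0.0, 5.6]
finger_gap: 0.0594
```

Run:
```python
from h import *
s=snap("wrist",5); print(s["tcp_pos"],s["orientation"],s["wrist_force"],s["finger_gap"])
crop("pics/wrist5.png","pics/wrist5b.png",150,20,500,400,2,0.7)
```

```text
[ 0.49626881 -0.02536022  0.06973387] [ 2.62567496e-03 -4.72704496e-02  9.98878642e-01 -2.63721928e-04] [ 4.04617247e+00 -2.21307395e-03  5.56143094e+00] 0.059366660238701005
```

View pics/wrist5b.png

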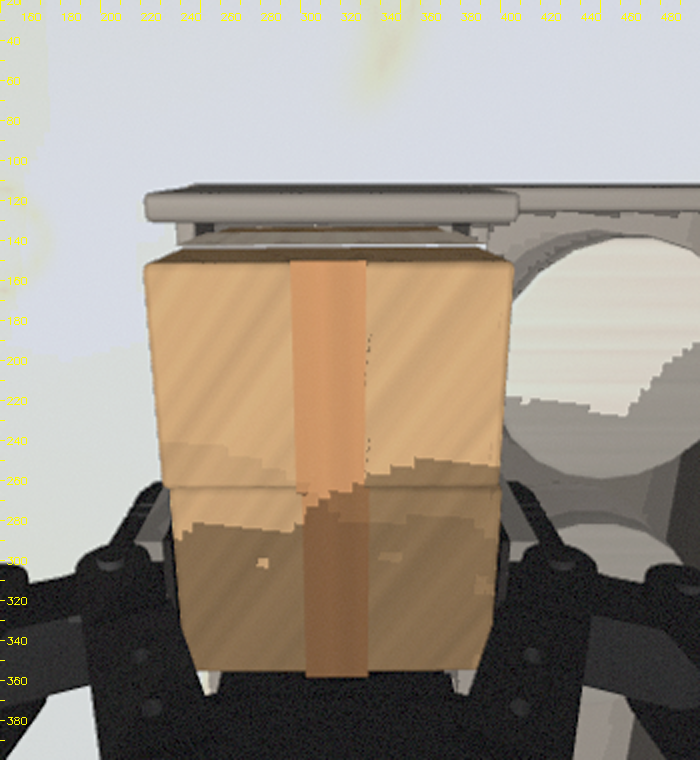

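Request:
{"method": "move_arm", "body": {"commands": [[[-0.025,-0.0023,0],[0,0,0],0.3],[[-0.025,-0.0023,0],[0,0,0],0.3],[[0,0,0],[0,0,0],0.3]]}}

```text
clock: 5.6
tcp_pos: [0.4943, -0.0256, 0.0697]
orientation: [0.003, -0.047, 0.999, -0.0]
wrist_force: [4.7, -0.8, 5.1]
finger_gap: 0.0601
```

Request:
{"method": "move_arm", "body": {"commands": [[[-0.02,-0.0018,0],[0,0,0],0.3],[[0,0,0],[0,0,0],0.3]]}}

```text
clock: 5.8
tcp_pos: [0.4936, -0.0257, 0.0697]
orientation: [0.003, -0.047, 0.999, -0.0]
wrist_force: [4.5, 0.3, 6.7]
finger_gap: 0.0598
```

Run:
```python
from h import *
s=snap("wrist",6); print(s["tcp_pos"],s["orientation"],s["wrist_force"],s["finger_gap"])
snap("side",6)
crop("pics/wrist6.png","pics/wrist6b.png",190,90,440,300,3,0.7)
crop("pics/side6.png","pics/side6b.png",280,140,380,240,6,0.7)
```

```text
[ 0.49355228 -0.02565081  0.06972061] [ 2.66544161e-03 -4.72799254e-02  9.98878075e-01 -3.07466001e-04] [4.53864497 0.31450505 6.68871304] 0.05980615627637186
```

View pics/wrist6b.png

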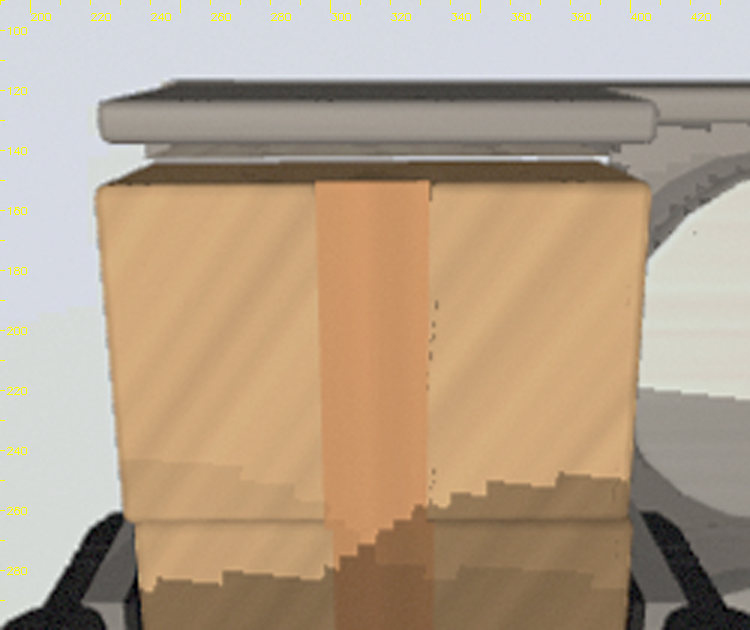

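View pics/side6b.png

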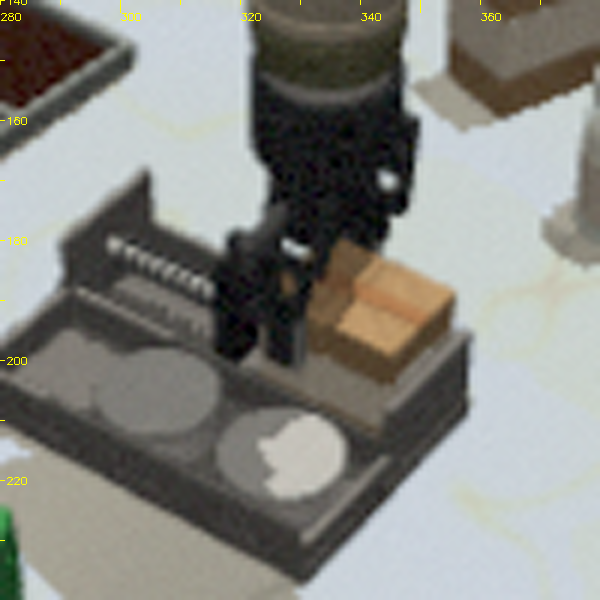

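```bash
cat >> h.py <<'E'
O=np.array([.4318,-.0320]); YAW=np.radians(5.3); U=np.array([np.cos(YAW),np.sin(YAW)]); V=np.array([-U[1],U[0]])
def lane(p): d=np.asarray(p)[:2]-O; return np.array([d@U,d@V])
E
python3 - <<'E'
from h import *
W="pics/wrist6.npz"
for nm,p,z in[("carton front",(224,152),.092),("carton front R",(405,151),.092),("seam L",(236,263.5),.092),("seam R",(398,263.5),.092),("stopL",(224,138),.062),("stopR",(407,137),.062)]: print(nm,onplane(W,p,z).round(4),lane(onplane(W,p,z)).round(4))
print(lane(np.load(W)["p"]))
E
```

```text
carton front [ 0.4362 -0.0614  0.092 ] [ 0.0016 -0.0297]
carton front R [ 0.4304 -0.004   0.092 ] [0.0012 0.028 ]
seam L [ 0.4756 -0.0569  0.092 ] [ 0.0413 -0.0288]
seam R [0.4701 0.0005 0.092 ] [0.0412 0.0288]
stopL [ 0.4358 -0.0698  0.062 ] [ 0.0005 -0.038 ]
stopR [0.4284 0.0043 0.062 ] [-0.0001  0.0365]
[0.06207475 0.00061795]
```

Only about 1 mm is left, so I'll creep forward while watching the force.

Request:
{"method": "move_arm", "body": {"commands": [[[-0.015,-0.0014,0],[0,0,0],0.3],[[0,0,0],[0,0,0],0.3]]}}

```text
clock: 6.1
tcp_pos: [0.493, -0.0257, 0.0697]
orientation: [0.003, -0.047, 0.999, -0.0]
wrist_force: [4.8, 0.0, 5.3]
finger_gap: 0.0598
```

Request:
{"method": "move_arm", "body": {"commands": [[[-0.015,-0.0014,0],[0,0,0],0.3],[[0,0,0],[0,0,0],0.3]]}}

```text
clock: 6.3
tcp_pos: [0.4924, -0.0258, 0.0697]
orientation: [0.003, -0.047, 0.999, -0.0]
wrist_force: [5.7, 0.1, 6.6]
finger_gap: 0.0598
```

Request:
{"method": "move_arm", "body": {"commands": [[[-0.015,-0.0014,0],[0,0,0],0.3],[[0,0,0],[0,0,0],0.3]]}}

```text
clock: 6.5
tcp_pos: [0.4922, -0.0258, 0.0698]
orientation: [0.003, -0.047, 0.999, -0.0]
wrist_force: [6.6, 0.0, 4.8]
finger_gap: 0.0597
```

Request:
{"method": "move_arm", "body": {"commands": [[[-0.015,-0.0014,0],[0,0,0],0.3],[[0,0,0],[0,0,0],0.3]]}}

```text
clock: 6.7
tcp_pos: [0.4922, -0.0258, 0.0698]
orientation: [0.004, -0.047, 0.999, -0.0]
wrist_force: [7.6, 1.3, 3.5]
finger_gap: 0.0599
```

Run:
```python
from h import *
s=snap("wrist",7); print(s["tcp_pos"],s["orientation"],s["wrist_force"],s["finger_gap"],lane(s["tcp_pos"]))
crop("pics/wrist7.png","pics/wrist7b.png",190,90,440,300,3,0.7)
```

```text
[ 0.49223462 -0.02581485  0.06977617] [ 3.66346089e-03 -4.72394653e-02  9.98876862e-01 -1.60230492e-04] [7.64500249 1.32465559 3.4680897 ] 0.05993967201519607 [0.06074757 0.00057632]
```

View pics/wrist7b.png

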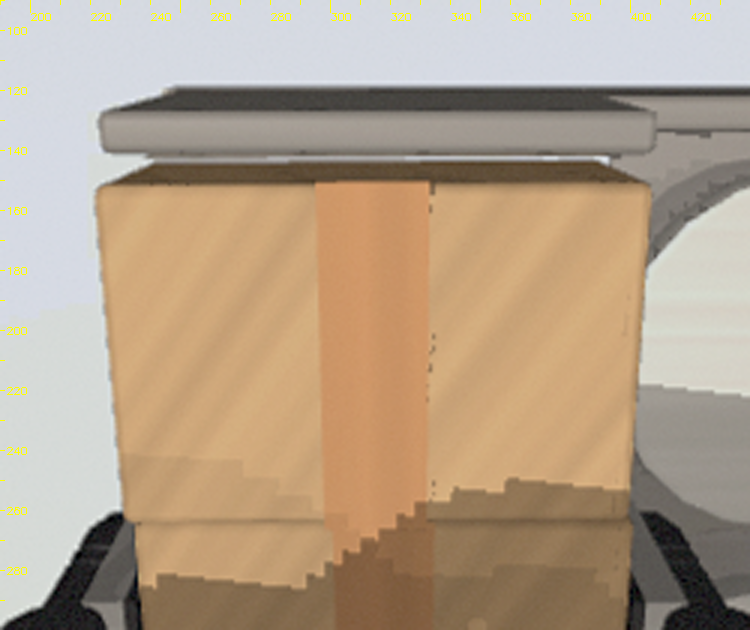

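Request:
{"method": "move_arm", "body": {"commands": [[[0.015,0.0014,0],[0,0,0],0.45],[[0,0,0],[0,0,0],0.6],[[0,0,0],[0,0,0],1],[[0,0,0],[0,0,0],1],[[0,0,0.1],[0,0,0],1]]}}

```text
clock: 7.25
tcp_pos: [0.4884, -0.0254, 0.0717]
orientation: [-0.001, -0.047, 0.999, 0.0]
wrist_force: [-0.2, 0.0, 0.4]
finger_gap: 0.0854
```

Request:
{"method": "move_arm", "body": {"commands": [[[0,0,0.5],[0,0,0],1],[[0,0,0.9],[0,0,0],1],[[0,0,0.9],[0,0,0],1],[[0,0,0.9],[0,0,0],1],[[0,0,0.9],[0,0,0],1]]}}

```text
clock: 7.75
tcp_pos: [0.4889, -0.0254, 0.238]
orientation: [-0.0, -0.047, 0.999, 0.0]
wrist_force: [-0.2, -0.2, -0.4]
finger_gap: 0.0854
```

Run:
```python
from h import *
s=snap("wrist",8); print(s["tcp_pos"],s["orientation"],s["wrist_force"],s["finger_gap"],lane(s["tcp_pos"]))
crop("pics/wrist8.png","pics/wrist8b.png",270,90,440,240,4,0.7)
```

```text
[ 0.48891483 -0.02543984  0.23801   ] [-5.86074626e-05 -4.72496795e-02  9.98883108e-01  3.13343799e-05] [-0.21775769 -0.22426268 -0.38964625] 0.08535442572037073 [0.05747661 0.00125639]
```

View pics/wrist8b.png

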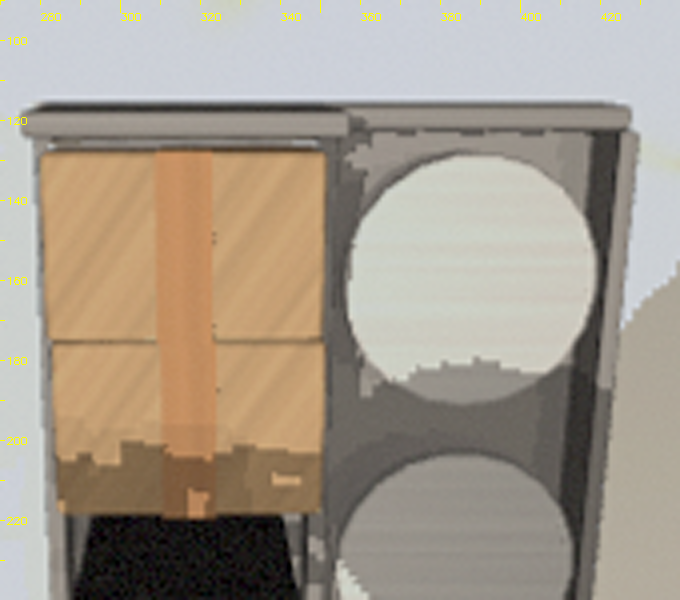

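Run:
```python
from h import *
W="pics/wrist8.npz"
for nm,p,z in[("carton front L",(280.3,128.2),.092),("carton front R",(351,127.8),.092),("seam L",(283,175.3),.092),("seam R",(350.5,175),.092),("rear L",(284.5,218.3),.092),("rear R",(350.3,218),.092),("stopL",(276,124.2),.062),("stopR",(357,124),.062)]: print(nm,lane(onplane(W,p,z)).round(4))
# fresh mean from coarse
print("offset coarse vs wrist: front scene .4666,-.0327 side .4620,-.0269 wrist .4631,-.0295")
```

```text
carton front L [ 0.0019 -0.0303]
carton front R [0.0015 0.0284]
seam L [ 0.0418 -0.0293]
seam R [0.0414 0.0292]
rear L [ 0.0814 -0.0291]
rear R [0.081  0.0303]
stopL [ 0.0005 -0.0376]
stopR [0.0002 0.0368]
offset coarse vs wrist: front scene .4666,-.0327 side .4620,-.0269 wrist .4631,-.0295
```

Run:
```python
from h import *
crop("pics/wrist8.png","pics/wrist8c.png",270,205,370,325,6,0.5)
snap("side",8)
crop("pics/side8.png","pics/side8b.png",290,160,370,240,8,0.6)
```

```text
(no output)
```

View pics/wrist8c.png

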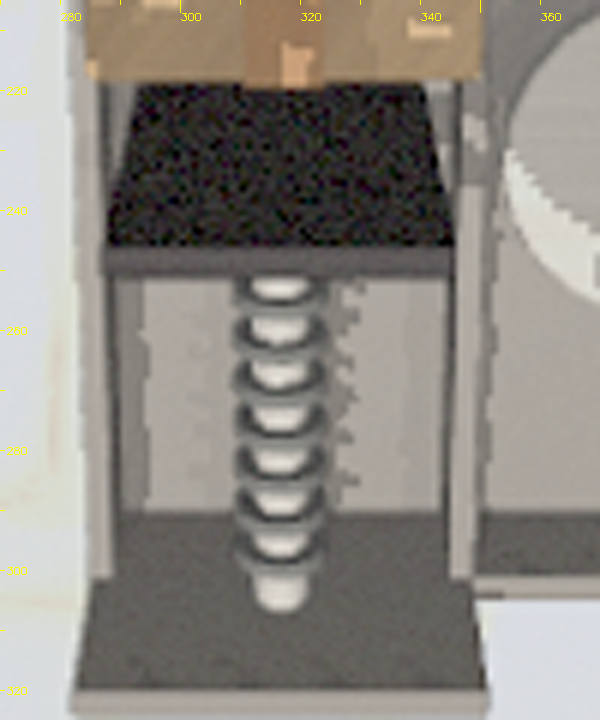

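View pics/side8b.png

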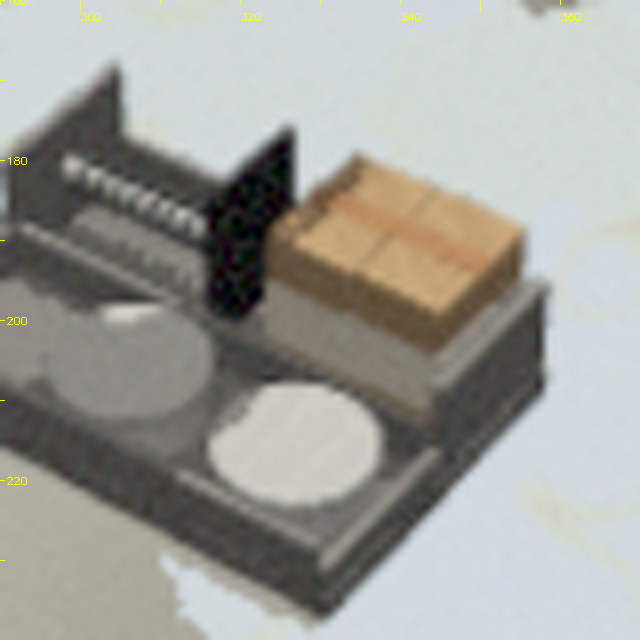

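Run:
```python
from h import *
W="pics/wrist8.npz"
for nm,p,z in[("foll front L",(288,246),.090),("foll R",(345.5,246),.090),("foll rear",(317,251),.09)]: print(nm,onplane(W,p,z).round(4),lane(onplane(W,p,z)).round(4))
```

```text
foll front L [ 0.5435 -0.0486  0.09  ] [ 0.1097 -0.0269]
foll R [0.5385 0.0049 0.09  ] [0.1096 0.0269]
foll rear [ 0.5461 -0.0211  0.09  ] [0.1148 0.0003]
```

Request:
{"method": "move_arm", "body": {"commands": [[[0,0.7,0],[0,0,0],1],[[0,0.9,0],[0,0,0],1],[[0,0.9,0],[0,0,0],1],[[0,0.9,0],[0,0,0],1],[[0,0.9,0],[0,0,0],1]]}}

```text
clock: 8.35
tcp_pos: [0.4888, 0.1477, 0.2357]
orientation: [-0.0, -0.047, 0.999, -0.0]
wrist_force: [1.4, 0.1, -0.1]
finger_gap: 0.0855
```

Request:
{"method": "move_arm", "body": {"commands": [[[0.08,0.9,0],[0,0,0],1],[[0,0.9,0],[0,0,0],1],[[0,0.9,0],[0,0,0],1],[[0,0.9,0],[0,0,0],1],[[0,0.9,0],[0,0,0],1]]}}

```text
clock: 8.85
tcp_pos: [0.4919, 0.3278, 0.2356]
orientation: [-0.001, -0.047, 0.999, -0.0]
wrist_force: [0.6, 0.3, 0.3]
finger_gap: 0.0853
```

Request:
{"method": "move_arm", "body": {"commands": [[[0,0.05,0],[0,0,0],1],[[0,0,0],[0,0,0],1]]}}

```text
clock: 9.05
tcp_pos: [0.4919, 0.329, 0.2353]
orientation: [-0.001, -0.048, 0.999, -0.0]
wrist_force: [-0.2, -0.3, -0.2]
finger_gap: 0.0857
```

Run:
```python
from h import *
s=snap("wrist",9); print(s["clock"],s["tcp_pos"],s["orientation"],s["joint_pos"].round(2))
crop("pics/wrist9.png","pics/wrist9b.png",0,0,640,400,1,0.7)
crop("pics/wrist9.png","pics/wrist9c.png",260,110,380,230,6,0.7)
```

```text
9.05 [0.49186508 0.32902887 0.23528756] [-7.86870186e-04 -4.82412063e-02  9.98835298e-01 -4.63037392e-04] [ 0.45  0.35  0.06  1.28 -0.    0.36]
```

View pics/wrist9b.png

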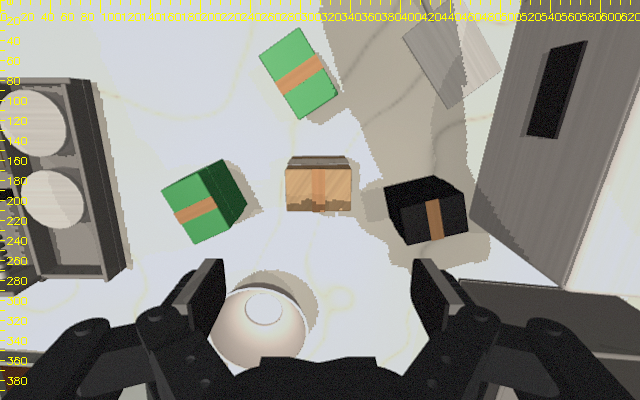

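View pics/wrist9c.png

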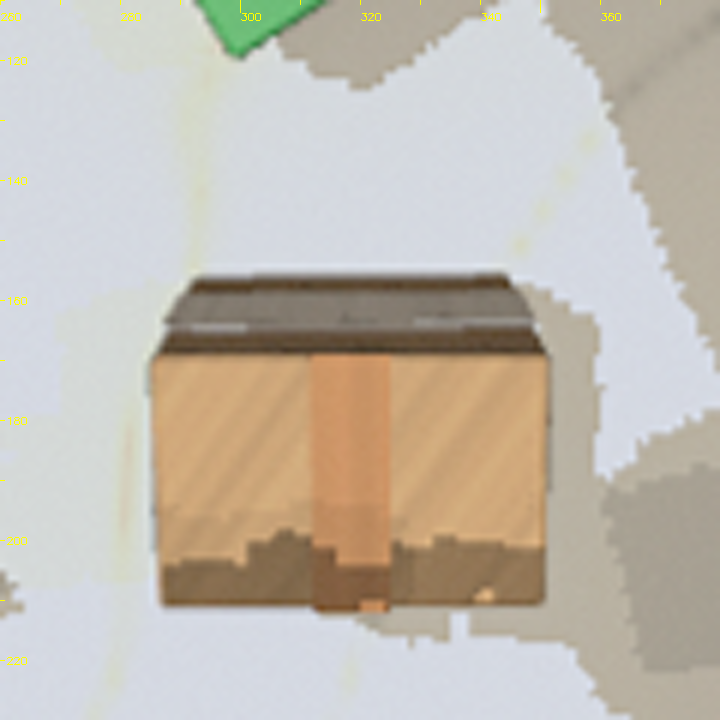

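Run:
```python
from h import *
W="pics/wrist9.npz"
P=np.array([onplane(W,q,.08) for q in [(285,169.2),(351.2,169),(350.8,210.7),(286.8,211)]]); e=np.roll(P,-1,0)-P
print(P.mean(0),np.linalg.norm(e,axis=1).round(4),np.degrees(np.arctan2(e[:,1],e[:,0])).round(2))
print("black base L",onplane(W,(384,188),0),"black base L as top",onplane(W,(384,188),.1), onplane(W,(402,208),.1))
print("green R base",onplane(W,(247,203),0),onplane(W,(247,203),.08))
```

```text
[0.4919003  0.32913608 0.08      ] [0.059  0.0392 0.0594 0.0393] [  95.7     6.74  -84.18 -173.79]
black base L [0.50300495 0.40713183 0.        ] black base L as top [0.47916735 0.38335507 0.1       ] [0.4952183 0.4015135 0.1      ]
green R base [0.53678978 0.24852758 0.        ] [0.51020053 0.26480521 0.08      ]
```

Request:
{"method": "move_arm", "body": {"commands": [[[0,0,-0.5],[0,0,0],0.65],[[0,0,-0.95],[0,0,0],0.65],[[0,0,-0.95],[0,0,0],0.65],[[0,0,-0.95],[0,0,0],0.65],[[0,0,0],[0,0,0],0.65]]}}

```text
clock: 9.6
tcp_pos: [0.4889, 0.325, 0.0971]
orientation: [-0.005, -0.046, 0.999, -0.002]
wrist_force: [-0.2, -0.5, -0.6]
finger_gap: 0.0705
```

Run:
```python
from h import *
s=snap("wrist",10); print(s["clock"],s["tcp_pos"],s["orientation"],s["finger_gap"])
crop("pics/wrist10.png","pics/wrist10b.png",0,0,640,400,1,0.7)
```

```text
9.6 [0.48887467 0.3250037  0.09712868] [-0.00488022 -0.04621105  0.99891737 -0.00219364] 0.07053247146291124
```

View pics/wrist10b.png

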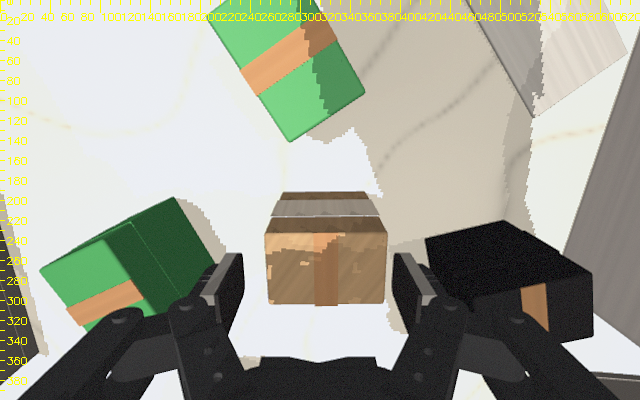

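```bash
cat >> h.py <<'E'
def turn(q,yaw=5.5,pitch=0):
    """world rotvec (fractions of 8deg) to tool-down w/ yaw deg, pitch deg about lane y"""
    cur=R.from_quat([q[1],q[2],q[3],q[0]]); y=np.radians(yaw)/2
    des=R.from_rotvec(np.radians(pitch)*np.array([-np.sin(2*y),np.cos(2*y),0]))*R.from_quat([-np.sin(y),np.cos(y),0,0])
    return (np.degrees((des*cur.inv()).as_rotvec())/8).round(3)
E
python3 - <<'E'
from h import *
from workcell import env
s=env.get_state(); print(turn(s["orientation"]),s["tcp_pos"], s["joint_pos"].round(3))
E
```

```text
[ 0.021 -0.041  0.024] [0.49060851 0.32608749 0.10022672] [ 0.45   0.429 -0.164  0.984 -0.     0.358]
```

Request:
{"method": "move_arm", "body": {"commands": [[[0,0,0],[0,0,0],0.65],[[0,0,0],[0,0,0],0.65]]}}

```text
clock: 9.85
tcp_pos: [0.4944, 0.3289, 0.105]
orientation: [0.002, -0.047, 0.999, 0.001]
wrist_force: [-0.1, -0.1, 1.0]
finger_gap: 0.0705
```

Run:
```python
from h import *
from workcell import env
s=env.get_state(); print(turn(s["orientation"]),s["tcp_pos"], s["joint_pos"].round(3))
```

```text
[-0.014  0.028  0.015] [0.49436664 0.32885673 0.1050308 ] [ 0.452  0.425 -0.157  0.984  0.     0.358]
```

Request:
{"method": "move_arm", "body": {"commands": [[[0,0,0],[0,0,0],0.65],[[0,0,0],[0,0,0],0.65],[[0,0,0],[0,0,0],0.65]]}}

```text
clock: 10.15
tcp_pos: [0.4929, 0.3287, 0.1031]
orientation: [0.001, -0.047, 0.999, 0.0]
wrist_force: [-0.3, 0.8, -0.0]
finger_gap: 0.0708
```

Run:
```python
from h import *
from workcell import env
s=env.get_state(); print(turn(s["orientation"]),s["tcp_pos"], s["joint_pos"].round(3))
```

```text
[-0.005  0.009  0.01 ] [0.49292635 0.32872814 0.1031458 ] [ 0.453  0.427 -0.16   0.983  0.     0.358]
```

Request:
{"method": "move_arm", "body": {"commands": [[[-0.02,0.01,-0.4],[0,0,0.01],0.65],[[0,0,-0.45],[0,0,0],0.65],[[0,0,-0.35],[0,0,0],0.65],[[0,0,-0.1],[0,0,0],0.65],[[0,0,0],[0,0,0],0.65]]}}

```text
clock: 10.65
tcp_pos: [0.4913, 0.3288, 0.0499]
orientation: [-0.001, -0.048, 0.999, -0.0]
wrist_force: [-0.4, -0.2, 0.6]
finger_gap: 0.0707
```

Request:
{"method": "move_arm", "body": {"commands": [[[0,0,0],[0,0,0],0.65],[[0,0,0],[0,0,0],0.65]]}}

```text
clock: 10.85
tcp_pos: [0.4924, 0.3293, 0.0513]
orientation: [0.001, -0.048, 0.999, 0.0]
wrist_force: [-1.2, 0.0, -0.2]
finger_gap: 0.0705
```

Run:
```python
from h import *
s=snap("wrist",11); print(turn(s["orientation"]),s["tcp_pos"], s["joint_pos"].round(3))
crop("pics/wrist11.png","pics/wrist11b.png",0,0,640,400,1,0.7)
```

```text
[-0.006  0.011 -0.   ] [0.49241677 0.32927475 0.051306  ] [ 0.454  0.475 -0.225  0.869  0.     0.358]
```

View pics/wrist11b.png

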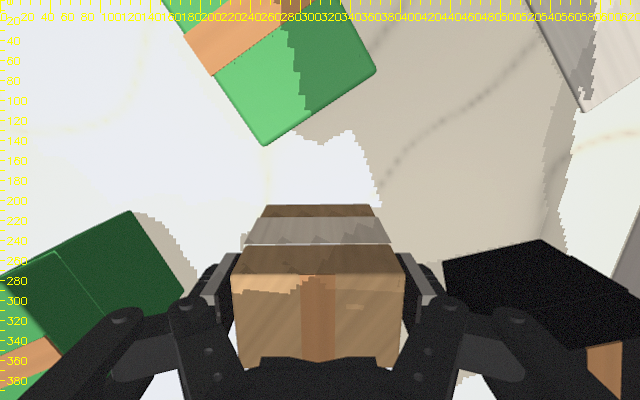

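Request:
{"method": "move_arm", "body": {"commands": [[[0,0,0],[0,0,0],0.5],[[0,0,0],[0,0,0],0.42],[[0,0,0],[0,0,0],0.36],[[0,0,0],[0,0,0],0.3],[[0,0,0],[0,0,0],0.25]], "newtons": 25}}

```text
clock: 11.4
tcp_pos: [0.4921, 0.3291, 0.0508]
orientation: [0.0, -0.048, 0.999, 0.0]
wrist_force: [-0.4, 0.1, 4.3]
finger_gap: 0.0598
```

Request:
{"method": "move_arm", "body": {"commands": [[[0,0,0],[0,0,0],0.2],[[0,0,0.15],[0,0,0],0.2],[[0,0,0.3],[0,0,0],0.2],[[0,0,0.3],[0,0,0],0.2],[[0,0,0],[0,0,0],0.2]]}}

```text
clock: 11.9
tcp_pos: [0.4932, 0.3296, 0.0827]
orientation: [0.002, -0.048, 0.999, 0.001]
wrist_force: [0.5, -0.2, -1.3]
finger_gap: 0.0596
```

Run:
```python
from h import *
s=snap("wrist",12); print(turn(s["orientation"]),s["tcp_pos"], s["wrist_force"],s["finger_gap"])
crop("pics/wrist12.png","pics/wrist12b.png",150,180,500,400,2,0.6)
```

```text
[-0.013  0.024  0.   ] [0.49315883 0.32960289 0.08271772] [ 0.49140951 -0.22993925 -1.25510397] 0.05955542280901181
```

View pics/wrist12b.png

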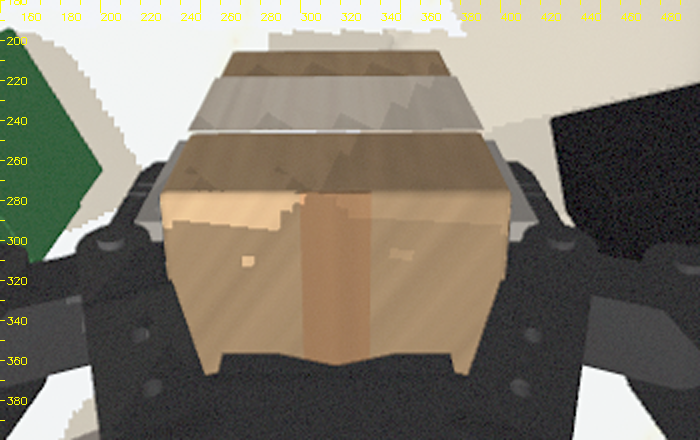

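Request:
{"method": "move_arm", "body": {"commands": [[[0,0,0.6],[0,0,0],0.2],[[0,0,0.8],[0,0,0],0.2],[[0,0,0.8],[0,0,0],0.2],[[0.1,-0.3,0.5],[0,0,0],0.2],[[0.12,-0.6,0.3],[0,0,0],0.2]]}}

```text
clock: 12.45
tcp_pos: [0.5012, 0.294, 0.2024]
orientation: [0.002, -0.049, 0.999, 0.001]
wrist_force: [0.2, 1.1, -0.9]
finger_gap: 0.0595
```

Request:
{"method": "move_arm", "body": {"commands": [[[0.12,-0.8,0],[0,0,0],0.2],[[0.12,-0.8,0],[0,0,0],0.2],[[0.12,-0.8,0],[0,0,0],0.2],[[0.12,-0.8,0],[0,0,0],0.2],[[0.12,-0.8,0],[0,0,0],0.2]]}}

```text
clock: 12.95
tcp_pos: [0.5244, 0.1316, 0.2001]
orientation: [-0.0, -0.048, 0.999, 0.0]
wrist_force: [0.6, 0.6, -2.0]
finger_gap: 0.0599
```

Request:
{"method": "move_arm", "body": {"commands": [[[0.12,-0.8,0],[0,0,0],0.2],[[0.12,-0.8,0],[0,0,0],0.2],[[0.12,-0.8,0],[0,0,0],0.2],[[0,-0.8,0],[0,0,0],0.2],[[0,-0.4,0],[0,0,0],0.2]]}}

```text
clock: 13.45
tcp_pos: [0.5388, -0.0134, 0.2]
orientation: [-0.0, -0.047, 0.999, -0.0]
wrist_force: [0.7, 1.0, -1.1]
finger_gap: 0.0595
```

Run:
```python
from h import *
from workcell import env
s=env.get_state(); print(s["clock"],turn(s["orientation"],5.3),s["tcp_pos"], lane(s["tcp_pos"]),s["wrist_force"],s["finger_gap"])
```

```text
13.45 [ 0.002 -0.003 -0.008] [ 0.5388131  -0.01335608  0.20000405] [0.10827774 0.00867935] [ 0.72370641  0.9687337  -1.06041399] 0.059546964335760684
```

Request:
{"method": "move_arm", "body": {"commands": [[[0.02,-0.22,0],[-0.04,0.42,0],0.2],[[0,0,0],[-0.078,0.84,0],0.2],[[0,0,0],[-0.078,0.84,0],0.2],[[0,0,0],[-0.078,0.84,0],0.2],[[0,0,0],[-0.04,0.42,0],0.2]]}}

```text
clock: 13.95
tcp_pos: [0.5404, -0.0195, 0.1988]
orientation: [-0.236, -0.047, 0.971, -0.01]
wrist_force: [1.3, -0.7, -2.2]
finger_gap: 0.0597
```

Request:
{"method": "move_arm", "body": {"commands": [[[0,0,0],[0,0,0],0.2],[[0,0,0],[0,0,0],0.2]]}}

```text
clock: 14.15
tcp_pos: [0.54, -0.0196, 0.1994]
orientation: [-0.233, -0.047, 0.971, -0.01]
wrist_force: [0.1, -0.6, -0.8]
finger_gap: 0.0592
```

Run:
```python
from h import *
s=snap("wrist",13); snap("side",13); snap("scene",13)
print(s["clock"],turn(s["orientation"],5.3,27),s["tcp_pos"], lane(s["tcp_pos"]),s["wrist_force"],s["finger_gap"])
crop("pics/wrist13.png","pics/wrist13b.png",0,0,640,400,1,0.6)
crop("pics/side13.png","pics/side13b.png",270,110,390,230,5,0.6)
```

```text
14.15 [-0.013  0.003 -0.025] [ 0.54003065 -0.01956496  0.1994275 ] [0.10891656 0.00238455] [ 0.10227481 -0.59469289 -0.78050344] 0.05924433426886509
```

View pics/wrist13b.png

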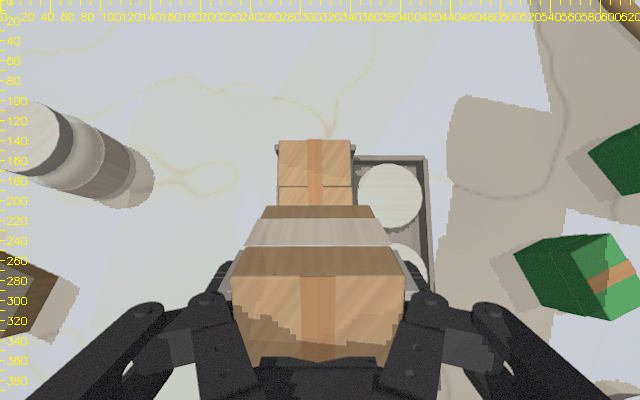

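View pics/side13b.png

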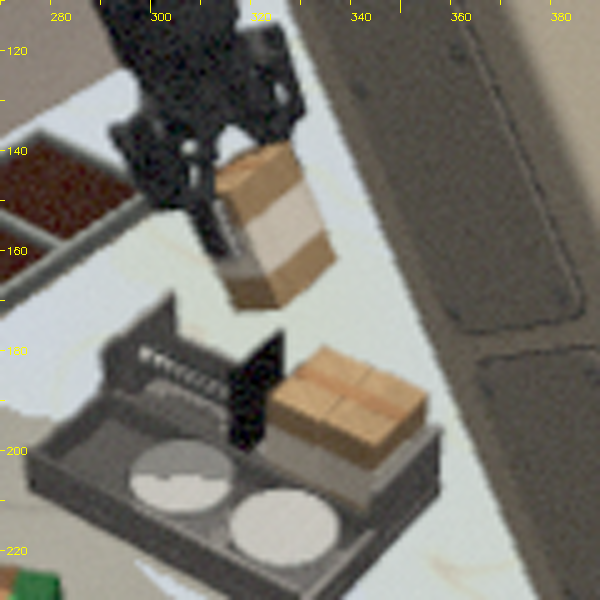

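```bash
cat >> h.py <<'E'
def held(s,depth=.0505):
    """corners of held carton in world from state; tool frame: z down along fingers, y jaws, x"""
    q=s["orientation"]; M=R.from_quat([q[1],q[2],q[3],q[0]]).as_matrix()
    # order: bottom back +y, bottom back -y, bottom front +y, bottom front -y, then top (tool x ~ -lane x)
    L=np.array([[a,b,c] for c in (depth,depth-.08) for a in(-.02,.02) for b in(.03,-.03)])
    return L@M.T+s["tcp_pos"]
E
python3 - <<'E'
from h import *
from workcell import env
s=env.get_state(); H=held(s)
for n,p,z in zip(["bb+","bb-","bf+","bf-","tb+","tb-","tf+","tf-"],H,proj("pics/side13.npz",H)): print(n,p.round(4),lane(p).round(4),z.round(1))
E
```

```text
bb+ [0.5317 0.0097 0.1473] [0.1033 0.0322] [317.  172.1]
bb- [ 0.5375 -0.0501  0.1472] [ 0.1035 -0.0278] [328.6 162.1]
bf+ [0.4962 0.0062 0.1654] [0.0677 0.0321] [326.7 171.7]
bf- [ 0.5019 -0.0535  0.1653] [ 0.0678 -0.0279] [338.3 161.5]
tb+ [0.5677 0.013  0.2187] [0.1395 0.0323] [306.4 148.3]
tb- [ 0.5734 -0.0467  0.2186] [ 0.1397 -0.0277] [318.7 138.7]
tf+ [0.5322 0.0096 0.2367] [0.1038 0.0322] [316.1 147.3]
tf- [ 0.5379 -0.0501  0.2367] [ 0.104  -0.0278] [328.5 137.5]
```

Request:
{"method": "move_arm", "body": {"commands": [[[0.01,-0.06,-0.4],[-0.013,0.003,-0.025],0.2],[[0,0,-0.4],[0,0,0],0.2],[[0,0,-0.4],[0,0,0],0.2],[[0,0,-0.2],[0,0,0],0.2],[[0,0,0],[0,0,0],0.2]]}}

```text
clock: 14.8
tcp_pos: [0.5394, -0.0222, 0.1444]
orientation: [-0.234, -0.045, 0.971, -0.011]
wrist_force: [0.1, 0.4, -1.0]
finger_gap: 0.0594
```

Run:
```python
from h import *
s=snap("wrist",14); snap("side",14); snap("scene",14)
print(s["clock"],turn(s["orientation"],5.3,27),s["tcp_pos"], lane(s["tcp_pos"]),s["wrist_force"],s["finger_gap"])
H=held(s)
for n,p,z in zip(["bb+","bb-","bf+","bf-"],H,proj("pics/side14.npz",H)): print(n,p.round(4),lane(p).round(4),z.round(1))
crop("pics/scene14.png","pics/scene14b.png",280,160,400,280,5,0.6)
crop("pics/side14.png","pics/side14b.png",270,110,390,230,5,0.6)
```

```text
14.8 [ 0.002 -0.005  0.004] [ 0.53943859 -0.02224828  0.14435943] [ 0.10807917 -0.00023261] [ 0.05597041  0.3560416  -0.95848338] 0.05940973020246504
bb+ [0.5316 0.0071 0.0903] [0.1029 0.0298] [318.  186.2]
bb- [ 0.5371 -0.0526  0.0903] [ 0.1029 -0.0302] [329.3 176.1]
bf+ [0.4961 0.0039 0.1085] [0.0673 0.0298] [327.3 186.1]
bf- [ 0.5016 -0.0559  0.1085] [ 0.0673 -0.0302] [338.6 175.8]
```

View pics/scene14b.png

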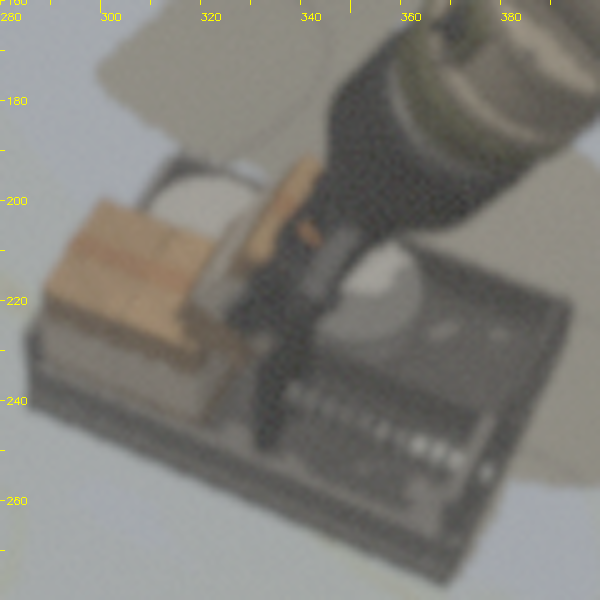

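View pics/side14b.png

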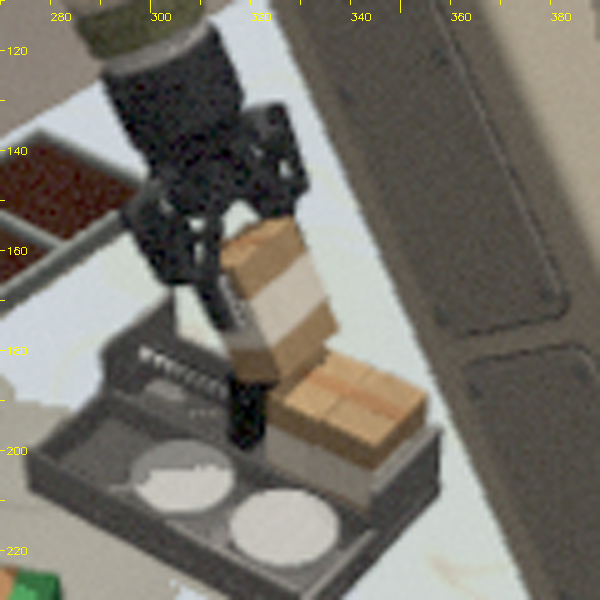

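Request:
{"method": "move_arm", "body": {"commands": [[[0.01,0.001,-0.15],[0,0,0],0.2],[[0,0,0],[0,0,0],0.2],[[0.08,0.0075,0],[0,0,0],0.2],[[0.08,0.0075,-0.02],[0,0,0],0.2],[[0,0,0],[0,0,0],0.2]]}}

```text
clock: 15.45
tcp_pos: [0.5469, -0.0217, 0.1377]
orientation: [-0.234, -0.045, 0.971, -0.011]
wrist_force: [-1.9, -1.3, 1.4]
finger_gap: 0.0597
```

Run:
```python
from h import *
from workcell import env
s=env.get_state()
print(s["clock"],turn(s["orientation"],5.3,27),s["tcp_pos"], lane(s["tcp_pos"]),s["wrist_force"],s["finger_gap"])
H=held(s)
for n,p in zip(["bb+","bb-","bf+","bf-"],H): print(n,p.round(4),lane(p).round(4))
```

```text
15.45 [ 0.004 -0.01   0.002] [ 0.54687558 -0.02166495  0.13773725] [ 0.11553825 -0.00033874] [-1.87762625 -1.34025159  1.43648248] 0.059688333743340385
bb+ [0.5389 0.0077 0.0837] [0.1104 0.0296]
bb- [ 0.5445 -0.052   0.0837] [ 0.1103 -0.0304]
bf+ [0.5035 0.0044 0.1019] [0.0747 0.0297]
bf- [ 0.509  -0.0553  0.1019] [ 0.0747 -0.0303]
```

Request:
{"method": "move_arm", "body": {"commands": [[[0.08,0.0075,-0.02],[0,0,0],0.2],[[0.08,0.0075,-0.02],[0,0,0],0.2],[[0.08,0.0075,-0.02],[0,0,0],0.2],[[0.06,0.0055,-0.02],[0,0,0],0.2],[[0,0,0],[0,0,0],0.2]]}}

```text
clock: 15.95
tcp_pos: [0.5591, -0.0205, 0.1342]
orientation: [-0.234, -0.045, 0.971, -0.011]
wrist_force: [-3.3, -0.4, 3.4]
finger_gap: 0.0595
```

Run:
```python
from h import *
s=snap("side",15); snap("scene",15)
print(s["clock"],turn(s["orientation"],5.3,27),s["tcp_pos"], lane(s["tcp_pos"]),s["wrist_force"],s["finger_gap"])
H=held(s)
for n,p,z in zip(["bb+","bb-","bf+","bf-"],H,proj("pics/side14.npz",H)): print(n,p.round(4),lane(p).round(4),z.round(1))
crop("pics/side15.png","pics/side15b.png",270,110,390,230,5,0.6)
crop("pics/scene15.png","pics/scene15b.png",280,160,400,280,5,0.5)
```

```text
15.95 [ 0.004 -0.006  0.002] [ 0.55910335 -0.02053325  0.13417875] [ 0.12781828 -0.00034136] [-3.26085593 -0.36513771  3.40276998] 0.05946256685407423
bb+ [0.5512 0.0088 0.0801] [0.1227 0.0296] [313.  186.3]
bb- [ 0.5567 -0.0509  0.0801] [ 0.1227 -0.0304] [324.3 176.3]
bf+ [0.5157 0.0056 0.0983] [0.087  0.0297] [322.1 186.2]
bf- [ 0.5213 -0.0542  0.0983] [ 0.087  -0.0303] [333.4 176. ]
```

View pics/side15b.png

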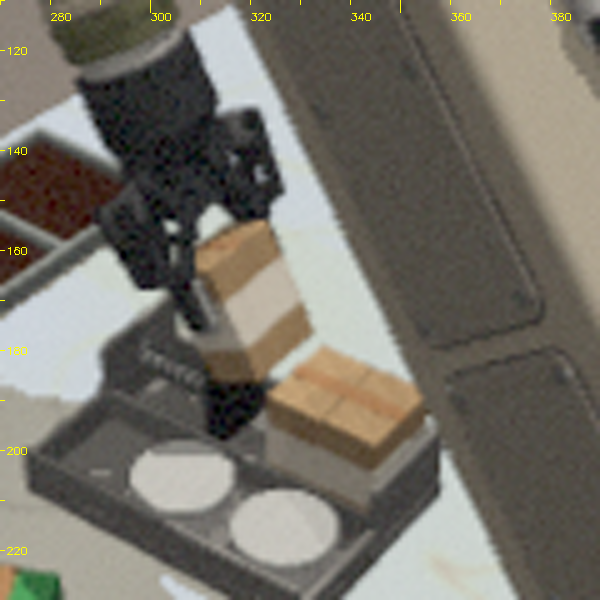

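View pics/scene15b.png

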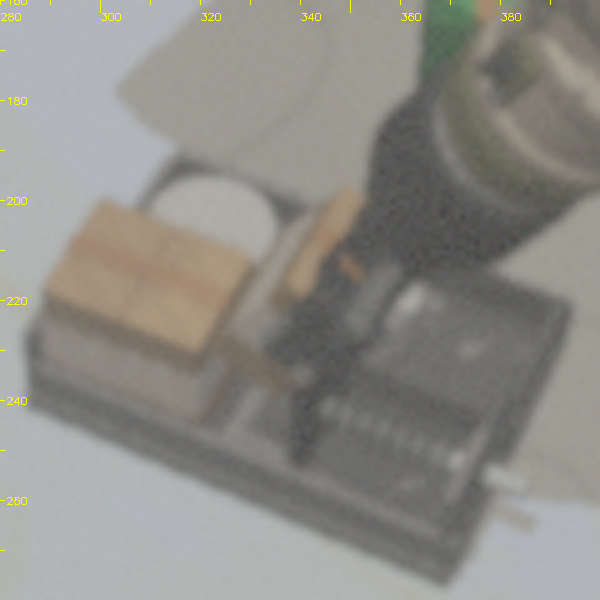

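Request:
{"method": "move_arm", "body": {"commands": [[[0.035,0.003,0],[0,0,0],0.2],[[-0.08,-0.0075,0.003],[0.039,-0.42,0],0.2],[[-0.08,-0.0075,0.002],[0.039,-0.42,0],0.2],[[-0.08,-0.0075,-0.005],[0.039,-0.42,0],0.2],[[-0.08,-0.0075,-0.0075],[0.039,-0.42,0],0.2]]}}

```text
clock: 16.55
tcp_pos: [0.5473, -0.0215, 0.1331]
orientation: [-0.117, -0.046, 0.992, -0.005]
wrist_force: [-3.5, -1.5, -2.6]
finger_gap: 0.0593
```

```bash
cat > st.py <<'E'
from h import *
from workcell import env
import sys
s=env.get_state(); th=float(sys.argv[1])
print(s["clock"],"turn",turn(s["orientation"],5.3,th),s["tcp_pos"].round(4), lane(s["tcp_pos"]).round(4),s["wrist_force"].round(1),s["finger_gap"].round(4))
for n,p in zip(["bb+","bb-","bf+","bf-"],held(s)): print(n,lane(p).round(4),p[2].round(4))
E
python3 st.py 13.5
```

```text
Traceback (most recent call last):
  File "st.py", line 5, in <module>
    print(s["clock"],"turn",turn(s["orientation"],5.3,th),s["tcp_pos"].round(4), lane(s["tcp_pos"]).round(4),s["wrist_force"].round(1),s["finger_gap"].round(4))
                                                                                                                                       ^^^^^^^^^^^^^^^^^^^^^
AttributeError: 'float' object has no attribute 'round'
```

```bash
sed -i 's/,s\["finger_gap"\].round(4)/,s["finger_gap"]/' st.py; python3 st.py 13.5
```

```text
16.55 turn [-0.001  0.007  0.003] [ 0.5473 -0.0215  0.1331] [ 0.1159 -0.0002] [-3.5 -1.5 -2.6] 0.059290999970518336
bb+ [0.1237 0.0298] 0.0794
bb- [ 0.1236 -0.0302] 0.0794
bf+ [0.0848 0.0298] 0.0887
bf- [ 0.0847 -0.0302] 0.0887
```

Request:
{"method": "move_arm", "body": {"commands": [[[-0.078,-0.0073,-0.014],[0.039,-0.42,0],0.2],[[-0.078,-0.0073,-0.018],[0.039,-0.42,0],0.2],[[-0.076,-0.007,-0.023],[0.039,-0.42,0],0.2],[[-0.075,-0.007,-0.027],[0.039,-0.42,0],0.2],[[0,0,0],[0,0,0],0.2]]}}

```text
clock: 17.05
tcp_pos: [0.533, -0.0225, 0.1301]
orientation: [-0.001, -0.046, 0.999, 0.0]
wrist_force: [-3.0, 0.3, -2.6]
finger_gap: 0.0597
```

```bash
python3 st.py 0
python3 - <<'E'
from h import *
snap("wrist",16);snap("side",16); 
crop("pics/wrist16.png","pics/wrist16b.png",180,100,460,400,2,0.5)
crop("pics/side16.png","pics/side16b.png",270,130,370,230,6,0.6)
E
```

```text
17.05 turn [-0.001 -0.01   0.007] [ 0.533  -0.0225  0.1301] [1.016e-01 1.000e-04] [-3.   0.3 -2.6] 0.0596981278540552
bb+ [0.1216 0.0301] 0.0796
bb- [ 0.1215 -0.0299] 0.0796
bf+ [0.0816 0.0301] 0.0797
bf- [ 0.0815 -0.0299] 0.0797
```

View pics/wrist16b.png

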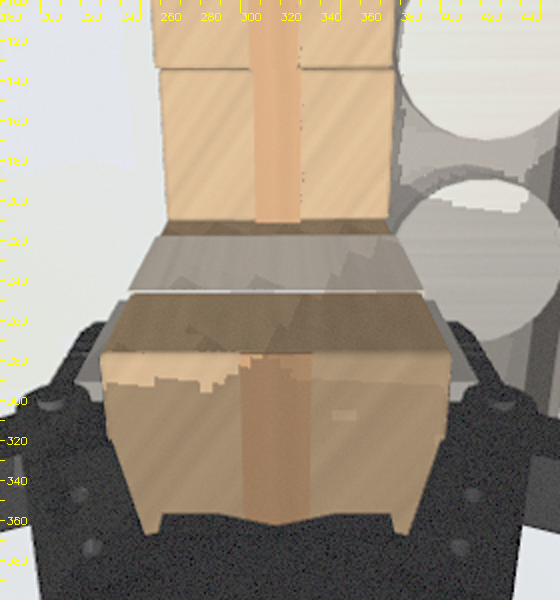

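View pics/side16b.png

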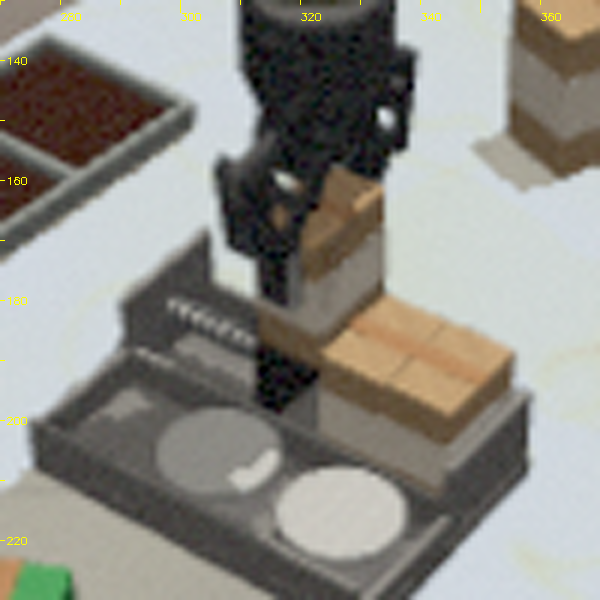

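Request:
{"method": "move_arm", "body": {"commands": [[[0.05,0.0045,0],[0,0,0],0.2],[[0,0,-0.15],[0,0,0],0.2],[[0,0,-0.25],[0,0,0],0.2],[[0,0,-0.25],[0,0,0],0.2],[[0,0,-0.15],[0,0,0],0.2]]}}

```text
clock: 17.65
tcp_pos: [0.5369, -0.0226, 0.0971]
orientation: [-0.001, -0.046, 0.999, 0.0]
wrist_force: [-3.7, -0.4, 0.2]
finger_gap: 0.0599
```

```bash
python3 st.py 0
python3 - <<'E'
from h import *
snap("wrist",17);snap("side",17); 
crop("pics/wrist17.png","pics/wrist17b.png",180,100,460,400,2,0.5)
crop("pics/side17.png","pics/side17b.png",270,130,370,230,6,0.6)
E
```

```text
17.65 turn [ 0.    -0.016  0.004] [ 0.5369 -0.0226  0.0971] [ 0.1055 -0.0003] [-3.7 -0.4  0.2] 0.05994443075389884
bb+ [0.1254 0.0297] 0.0466
bb- [ 0.1254 -0.0303] 0.0466
bf+ [0.0854 0.0297] 0.0467
bf- [ 0.0854 -0.0303] 0.0467
```

View pics/wrist17b.png

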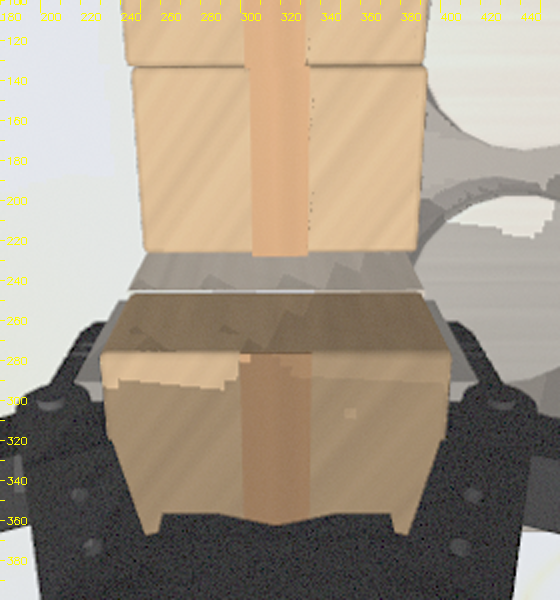

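View pics/side17b.png

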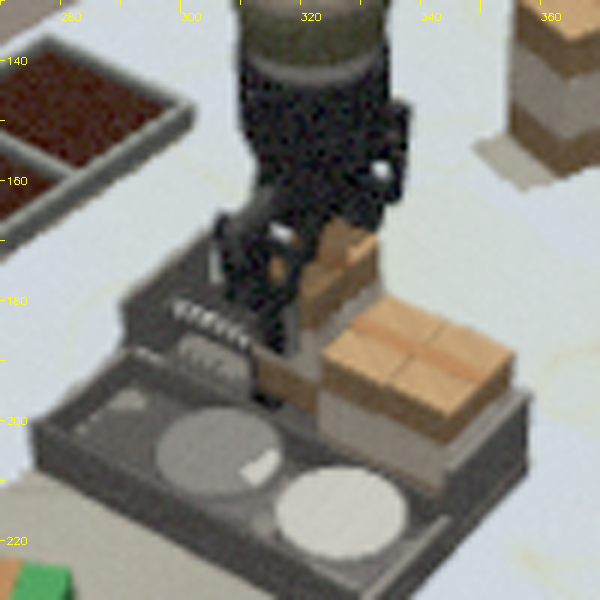

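Request:
{"method": "move_arm", "body": {"commands": [[[0,0,-0.25],[0,0,0],0.2],[[0,0.004,-0.25],[0,0,0],0.2],[[0,0,-0.2],[0,0,0],0.2],[[-0.04,-0.004,0],[0,0,0],0.2],[[0,0,0],[0,0,0],0.2]]}}

```text
clock: 18.25
tcp_pos: [0.5347, -0.0224, 0.07]
orientation: [-0.001, -0.046, 0.999, 0.0]
wrist_force: [-3.2, 0.2, -2.7]
finger_gap: 0.0597
```

```bash
python3 st.py 0
```

```text
18.25 turn [-0.003 -0.019  0.004] [ 0.5347 -0.0224  0.07  ] [1.033e-01 1.000e-04] [-3.2  0.2 -2.7] 0.05967067574452378
bb+ [0.1232 0.0301] 0.0194
bb- [ 0.1232 -0.0299] 0.0194
bf+ [0.0832 0.0301] 0.0195
bf- [ 0.0832 -0.0299] 0.0195
```

Request:
{"method": "move_arm", "body": {"commands": [[[0,0,-0.1],[0,0,0],0.2],[[-0.025,-0.002,-0.04],[0,0,0],0.2],[[0,0,0],[0,0,0],0.2]]}}

```text
clock: 18.55
tcp_pos: [0.5348, -0.0228, 0.0652]
orientation: [-0.0, -0.046, 0.999, -0.0]
wrist_force: [-3.5, -0.8, -2.0]
finger_gap: 0.0598
```

Request:
{"method": "move_arm", "body": {"commands": [[[0,0,-0.03],[0,0,0],0.2],[[0,0,0],[0,0,0],0.2]]}}

```text
clock: 18.75
tcp_pos: [0.5349, -0.0227, 0.0641]
orientation: [-0.0, -0.046, 0.999, -0.0]
wrist_force: [-3.2, -0.3, -0.5]
finger_gap: 0.0597
```

```bash
python3 st.py 0
```

```text
18.75 turn [ 0.002 -0.001  0.004] [ 0.5349 -0.0227  0.0641] [ 0.1035 -0.0003] [-3.2 -0.3 -0.5] 0.05972814690941795
bb+ [0.1235 0.0297] 0.0135
bb- [ 0.1235 -0.0303] 0.0136
bf+ [0.0835 0.0297] 0.0135
bf- [ 0.0835 -0.0303] 0.0136
```

Request:
{"method": "move_arm", "body": {"commands": [[[0,0,-0.03],[0,0,0],0.2],[[0,0,0],[0,0,0],0.2]]}}

```text
clock: 18.95
tcp_pos: [0.535, -0.0227, 0.0629]
orientation: [-0.0, -0.046, 0.999, -0.0]
wrist_force: [-3.5, -1.2, 1.3]
finger_gap: 0.0598
```

Request:
{"method": "move_arm", "body": {"commands": [[[-0.025,-0.002,0],[0,0,0],0.2],[[-0.025,-0.002,0],[0,0,0],0.2],[[0,0,0],[0,0,0],0.2]]}}

```text
clock: 19.25
tcp_pos: [0.533, -0.0229, 0.0629]
orientation: [0.0, -0.046, 0.999, -0.0]
wrist_force: [-2.0, -0.7, -0.1]
finger_gap: 0.0595
```

```bash
python3 st.py 0
```

```text
19.25 turn [0.002 0.002 0.004] [ 0.533  -0.0229  0.0629] [ 0.1016 -0.0003] [-2.  -0.7 -0.1] 0.0595159078819106
bb+ [0.1216 0.0297] 0.0124
bb- [ 0.1216 -0.0303] 0.0124
bf+ [0.0816 0.0297] 0.0124
bf- [ 0.0816 -0.0303] 0.0124
```

Request:
{"method": "move_arm", "body": {"commands": [[[0,0,-0.01],[0,0,0],0.42],[[0,0,0],[0,0,0],0.5],[[0,0,0],[0,0,0],0.65],[[0,0,0],[0,0,0],0.9],[[0,0,0],[0,0,0],0.9]]}}

```text
clock: 19.75
tcp_pos: [0.5329, -0.0228, 0.0624]
orientation: [-0.0, -0.046, 0.999, -0.0]
wrist_force: [0.2, 0.6, -0.4]
finger_gap: 0.0813
```

```bash
python3 st.py 0
python3 - <<'E'
from h import *
snap("wrist",18);snap("side",18); 
crop("pics/wrist18.png","pics/wrist18b.png",180,100,460,400,2,0.5)
crop("pics/side18.png","pics/side18b.png",270,130,370,230,6,0.6)
E
```

```text
19.75 turn [ 0.002 -0.002  0.003] [ 0.5329 -0.0228  0.0624] [ 0.1015 -0.0002] [ 0.2  0.6 -0.4] 0.08134941667273166
bb+ [0.1215 0.0298] 0.0119
bb- [ 0.1215 -0.0302] 0.0119
bf+ [0.0815 0.0298] 0.0119
bf- [ 0.0815 -0.0302] 0.0119
```

View pics/wrist18b.png

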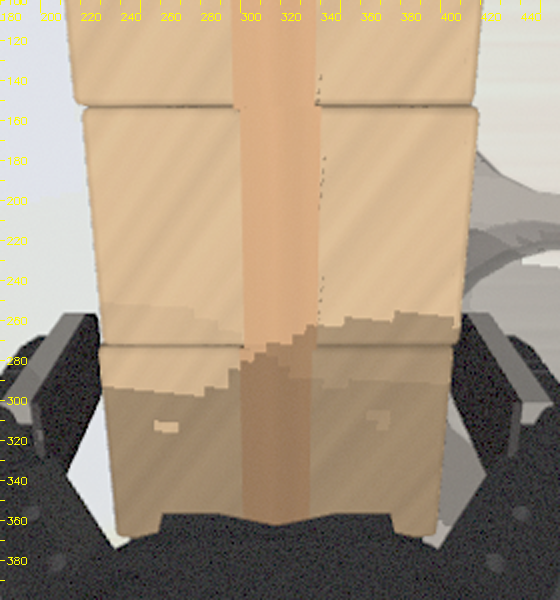

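View pics/side18b.png

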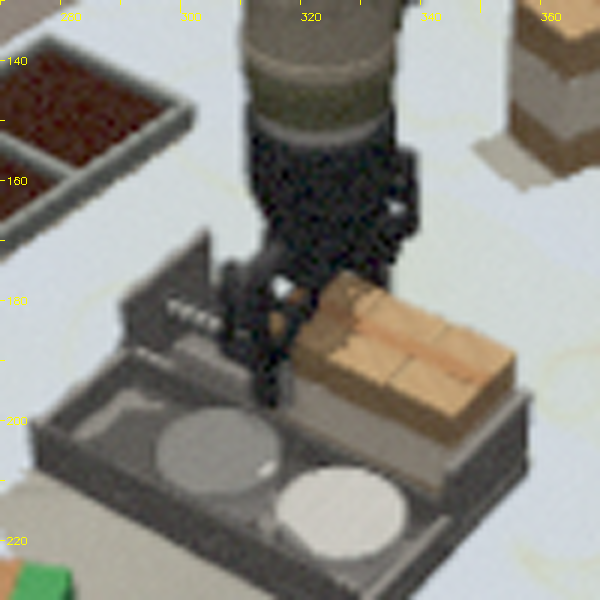

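The three cartons stand closed up and level: the seams are tight and the tops line up. I'll raise the gripper straight up and check again.

Request:
{"method": "move_arm", "body": {"commands": [[[0,0,0.2],[0,0,0],0.95],[[0,0,0.5],[0,0,0],0.95],[[0,0,0.9],[0,0,0],0.95],[[0,0,0.9],[0,0,0],0.95],[[0,0,0.9],[0,0,0],0.95]]}}

```text
clock: 20.35
tcp_pos: [0.5325, -0.0228, 0.2003]
orientation: [-0.0, -0.046, 0.999, -0.0]
wrist_force: [0.9, 0.0, -0.6]
finger_gap: 0.0834
```

Request:
{"method": "move_arm", "body": {"commands": [[[-0.3,0,0.8],[0,0,0],0.95],[[-0.5,0,0.5],[0,0,0],0.95],[[-0.2,0,0.1],[0,0,0],0.95],[[0,0,0],[0,0,0],0.95],[[0,0,0],[0,0,0],0.95]]}}

```text
clock: 20.85
tcp_pos: [0.4926, -0.0228, 0.2535]
orientation: [-0.001, -0.046, 0.999, 0.0]
wrist_force: [-0.2, 0.8, -0.2]
finger_gap: 0.0826
```

```bash
python3 st.py 0
python3 - <<'E'
from h import *
snap("wrist",19);snap("side",19); snap("scene",19)
crop("pics/wrist19.png","pics/wrist19b.png",250,90,430,300,3,0.5)
crop("pics/side19.png","pics/side19b.png",260,140,370,250,6,0.6)
E
```

```text
20.85 turn [ 0.    -0.008  0.005] [ 0.4926 -0.0228  0.2535] [0.0614 0.0035] [-0.2  0.8 -0.2] 0.08258861733824116
bb+ [0.0814 0.0335] 0.2029
bb- [ 0.0813 -0.0265] 0.2029
bf+ [0.0414 0.0336] 0.203
bf- [ 0.0413 -0.0264] 0.203
```

View pics/wrist19b.png

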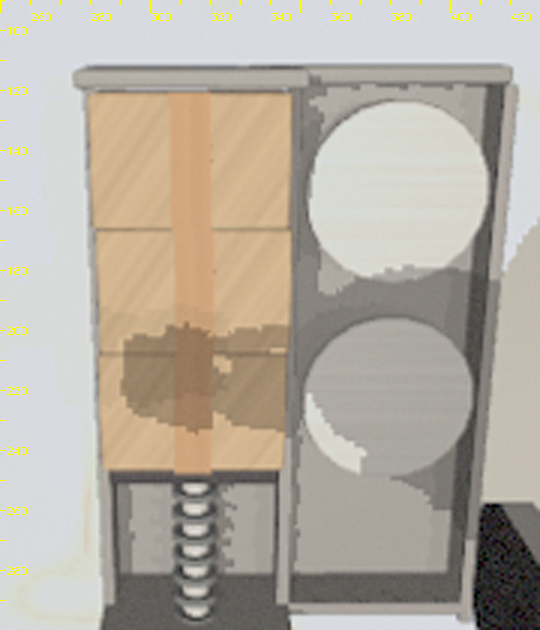

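View pics/side19b.png

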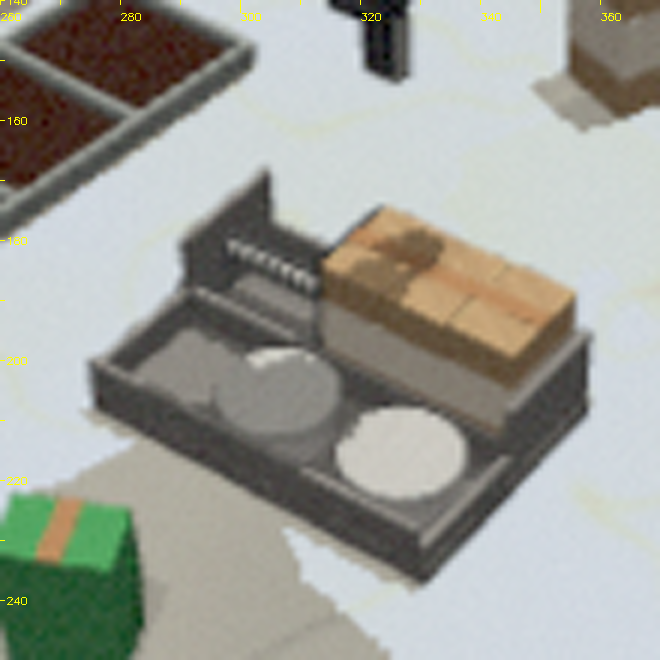

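View pics/scene19.png

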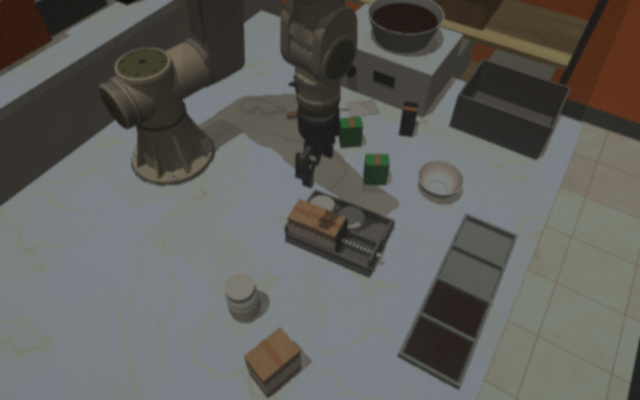

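Run:
```python
from h import *
W="pics/wrist19.npz"
for nm,p,z in[("front",(313,121),.092),("seam1",(313,166),.092),("seam2",(313,207.5),.092),("rear",(313,246),.092),("foll rear top",(313,250.5),.09)]: print(nm,lane(onplane(W,p,z)).round(4))
for nm,p in (("bf L",(284.5,246.5)),("bf R",(344.5,246))): print(nm,lane(onplane(W,p,.092)).round(4))
from workcell import env; s=env.get_state(); print(s["clock"],s["qvel"].round(3))
from workcell import job; print(job.hand_in())
```

```text
front [ 0.0006 -0.0009]
seam1 [ 0.0403 -0.0011]
seam2 [ 0.0799 -0.0013]
rear [ 0.1197 -0.0016]
foll rear top [ 0.1255 -0.0016]
bf L [ 0.1202 -0.0296]
bf R [0.1197 0.0294]
21.0 [ 0.001  0.002  0.005  0.004 -0.    -0.002]
the job is handed in; nothing more can be done
None
```

The lane is restocked and handed in at 21.0 s of the 61 s allowed. The two old cartons stand closed up at the front stop, with the fresh carton behind them and the follower on its back.

- **Old cartons:** I gripped the rear one lightly at 20 N and slid both forward along the lane floor without lifting. I stopped when they no longer moved and the wrist force reached about 7.6 N.
- **Fresh carton:** I held it at 25 N and tilted it 27° to push the follower back with its lower rear edge. Then I stood it upright, lowered it to the lane floor and released it.

**Last checks (wrist camera):**

| Position behind the front stop | Measured | Expected |
|---|---|---|
| Front face of first carton | 0.6 mm | 0 mm |
| First seam | 40.3 mm | 40 mm |
| Second seam | 79.9 mm | 80 mm |
| Back of fresh carton | 119.7 mm | 120 mm |
| Rear top edge of follower | 125.5 mm | 126 mm |

- **Appearance:** In the wrist and side pictures the carton tops are level and the seams tight. The follower sits against the fresh carton's back, and the gripper is clear.
- **Bystanders:** In the last camera views the tins, bowl, jar, big carton, spatula and the green and black lookalikes look unmoved. I did not measure them again.
- **One disagreement:** After the slide, a measurement from a different pose put the first carton about 1.3 mm from the stop. The contact force, the 28.5 mm measured free in front of the follower (29 mm expected) and the final picture all indicate it is against the stop.

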